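Slide the collar tray over the sill into its dock

ROBOT

A 7-joint arm with a two-finger parallel gripper is mounted at the origin on the work surface. World frame = base frame: x ahead of the robot, y to its left, z up, the work surface at z = 0. Lengths are in m, angles in rad, forces in N, time in s.
With the tool pointing down it reaches from about 0.425 to 1.025 m from the base axis. Payload 9.4 kg.
Tool frame: the origin (TCP) lies at the very end of the fingers, on their centre line; the grasp point (between the pads) lies 19 mm behind it; z points along the fingers, y is the direction in which the jaws open and shut (so a half turn about z gives the same grasp; the last joint's range is limited). The gripper opens to 93 mm and grips with 3 to 60 N. Pads are 15 mm wide; open, the fingers measure 128 mm over their backs; the gripper's body (75 mm by 188 mm) begins 65 mm behind the grasp point.
Start: joints at [-1.338, 0.599, -0.003, 1.599, 0.002, 0.943, -0.08], TCP at [0.221, 0.69, 0.219] pointing down, gripper open.
Joint ranges: [-2.57, 2.57], [-0.35, 1.97], [-1.29, 1.29], [0.11, 2.56], [-1.05, 4.19], [0.11, 1.86], [-2.63, 2.63]. Speed limits (rad/s): [2.22, 2.22, 3.01, 3.01, 3.14, 3.14, 3.14].

INTERFACE

Orientations are given as a unit quaternion [x, y, z, w].
In Python, from workcell import manip gives the robot as it stands. The module is installed in compiled form; this text tells all that it offers.
- The arm moves only by the shell command python3 -m inch 'ROWS' [OPENING]. ROWS is JSON, a list of rows, each a list of 4 numbers: the shift along the tool's x, y, z in m, then the turn about the tool's z in degrees. A call has exactly 8 rows; each row shifts and turns the pose as measured when the row begins, along the tool's axes as they then stand; what a row does not reach is not made up. A row lasts 1/10 s, in which the tool goes at most 50 mm and 8.59 degrees, less where a joint would pass 70% of its speed; a pose out of reach is approached as far as the arm can. A call is refused whole if a number of a shift passes 0.05 or a number of a turn 8.59, either way. A call with a gripper value outside its range is refused whole. OPENING is the finger opening in m, from 0 to 0.093, set as the call begins (- or left out, the last holds). The fingers move at their own pace and stop on an object; the grip force is fixed at half the most. Time passes only in rows, so rows that do not move let the fingers close, or fill a call up. It gives the time, the measured TCP pose, the force and the opening at its end, in the units of the state.
- manip.get_state(): the state, without advancing time (a new reading comes with each control period).
- manip.grab_frame(name): name is "side" or "top" or "wrist"; returns the picture (384x512x3 uint8, red, green, blue); there is no depth.
- manip.camera_info(name): a dict with "fx", "fy", "cx", "cy" (pixels), "k1" (the pictures are not rectified: a ray, as slopes to the right and down, at radius r is drawn at 1 + k1 r^2 times it, then the intrinsics apply), "rvec" (rotation vector, rad) and "tvec" (3), from world to camera coordinates, as OpenCV has them. Camera axes: x right, y down, z forward; pixel columns grow to the right and rows downward; lengths in m; the calibration is good to about 2 mm. A picture is of the moment at which its call begins: read the wrist's pose just before it. camera_info takes no time and is no camera call; for the wrist camera it gives the pose at the moment of the call.
- manip.finish_job(): hands the job in, once; it reports no verdict.
Trained networks look in the newest picture that a camera, given by its name, has taken for a name from the list of things; names that differ only in an ending like _2 or _b are one class to them, and where a whole thing is asked for, a point or a joint stands for the part that bears it (a point fixed in the world has none). Each returns a list of dicts, best first, with "conf" (0 to 1); they miss things now and then, are a little off and sometimes report something else, mostly with a low value. They report only what shows in the picture. A call takes as long as a camera call.
- manip.search_frame(camera, query): "box" ([left, top, right, bottom] in pixels, round what is visible of it).
- manip.masks_of(camera, query): "mask" (384x512 bool, what is visible of it) and "box" ([left, top, right, bottom] in pixels, round what is visible of it).
The state is a dict: "t": time; "joints": joint angles; "joint_vel": joint speeds; "effort": joint torques, N m; "position": TCP position; "ee_rot": TCP orientation; "ft_force": force on the tool from outside, world axes, zero at the start; "wrist_torque": the same for the moment, N m; "grip_width": finger opening in m.
Only numpy, scipy, OpenCV 4.12 (cv2) and the standard library are available. Lean on these libraries where they do the work, as an engineer would, in place of code of your own. Each camera call takes 0.05 s, during which the arm holds its last target.

TASK

Put the blue tray of collars away in its dock at the brake lathe: lift only its leading edge by the bar handle, rest that edge on the yellow sill with the tail still on the bench, then push the tray from behind over the sill, under the yellow guard bar, and home against the sprung buffer until the buffer gives by a few millimetres, without bottoming it. Do not carry the tray or ram the sill, keep both collars in the tray, leave the other things on the bench where they stand, and let go with the tray flat in the dock, wholly past the front edge of the sill and still touching the buffer.

Things in the scene. Friction and masses are not known exactly. Their poses are not given: they have to be found in the camera images.
- dock: Fixed dock. Origin on the bench (z = 0) under the middle of the sill's front edge; x is level and points the way the tray is pushed in. Grey deck 18 mm high, x = 0 to 330 mm. Two aluminium guide rails, 140 mm apart inside, tops 46 mm above the bench, flare from x = 50 mm to about 155 mm apart at the mouth. A stop block with the sprung buffer stands on the deck.
- guard_bar (a point): Middle of the yellow guard bar across the dock (12 mm thick, at dock x = 140 mm, underside 125 mm above the bench, posts at dock y = +-85.5 mm). The tray passes under it; a gripper holding the tray's handle does not.
- sill: Yellow steel strip, the dock's front step: 20 mm long in x, 170 mm wide, 18 mm high, upright front face at dock x = 0, top flush with the deck. Same origin and axes as the dock. Pushing the flat tray against it only jams; the tray must never press it with more than 40 N.
- tray: Blue open steel tray, 190 mm long (x, leading end +x), 120 mm wide (y), walls 4 mm thick, 40 mm high; origin at the centre of the underside. A cross wall at x = 0; two loose collars lie in the rear half. Weighs 0.55 to 0.85 kg with them; friction varies. Starts flat on the bench, leading edge 15 to 80 mm short of the sill, up to 25 mm off the dock's middle line, turned up to 0.2 rad.
- tray_nose (a point): Middle of the tray's leading bottom edge (tray x = +95 mm, underside).
- tray_tail (a point): Middle of the tray's rear bottom edge (tray x = -95 mm, underside); the rear wall above it is 40 mm high.
- tray_handle (a point): Centre of the bar handle: round aluminium bar, 12 mm thick, along the tray's y axis, 116 mm between two blue uprights (22 mm wide along x), at tray x = +62 mm, 75 mm above the underside, 35 mm above the wall tops. It can turn between the fingers as the tray tilts.
- buffer (a joint): Compression (m) of the black sprung buffer: 0 free, grows as the tray presses it, 0.010 bottomed; 2.2 N per mm, damped. Its block is clamped elsewhere each time: the free face lies anywhere from dock x = 215 to 245 mm and must be felt for or seen. Pad 64 mm wide, 24 to 50 mm above the bench. After the push it springs back until the tray's friction (3 to 7 N) holds it, 1 to 2 mm in.
- ring_a: Dark steel collar, 46 mm outside diameter, 24 mm hole, 20 mm high, loose in the tray; origin at the centre of its underside.
- ring_b: Bright steel collar, same size as ring_a, loose in the tray; origin at the centre of its underside.
- can: Green can, 56 mm diameter, 90 mm high, standing on the bench near the work; leave alone. Origin at the centre of its underside.
- cone: Dark steel adapter cone, 68 mm diameter, 50 mm high, on the bench; leave alone. Origin at the centre of its underside.
- jar: Amber jar, 60 mm diameter, 70 mm high, on the bench; leave alone. Origin at the centre of its underside.

How it is judged:
By the outcome, as a careful person would: the job done as asked, in the order asked, and still so for the second after the job is handed in, with the robot touching nothing.
It also fails if it takes over 72 s, if anything falls off the work surface, if the arm or the gripper's body presses on something with over 40 N, if the wrist force passes 120 N, or if a joint passes its speed limit or range.

## Working session

There is one attempt and no reset: what is moved stays moved. The work goes in short steps, Python scripts to look and compute and a shell command to move; the robot and the scene stay as the last step left them, time stands still between calls to the robot, and variables do not carry over. Pictures are saved under pics/ and viewed, and the job is handed in when it is done.

```bash
mkdir -p pics; ls; python3 - <<'E'
from workcell import manip
import cv2
s=manip.get_state(); print({k:(v if isinstance(v,float) else [round(float(x),3) for x in v] if hasattr(v,'__len__') else v) for k,v in s.items()})
for n in("side","top","wrist"):
    im=manip.grab_frame(n); cv2.imwrite(f"pics/{n}0.png",im[:,:,::-1]); print(n,manip.camera_info(n))
E
```

```text
pics
{'t': 0.0, 'joints': [-1.338, 0.6, -0.003, 1.6, 0.002, 0.943, -0.08], 'joint_vel': [-0.002, -0.0, -0.0, -0.002, 0.0, -0.0, -0.0], 'effort': [-0.002, -76.507, 1.497, -25.235, -0.052, 0.017, 0.0], 'position': [0.221, 0.69, 0.218], 'ee_rot': [0.154, 0.988, -0.001, -0.0], 'ft_force': [-1.128, -0.174, 0.261], 'wrist_torque': [0.014, 0.019, 0.004], 'grip_width': 0.09300320397282669}
side {'fx': 415.91563337620715, 'fy': 415.91563337620715, 'cx': 259.10803034009757, 'cy': 189.74898951015587, 'k1': 0.024004562388127447, 'rvec': array([ 1.99134225, -0.70626858,  0.39748487]), 'tvec': array([-0.43811248,  0.30883954,  0.5827548 ])}
top {'fx': 395.64335842692606, 'fy': 395.64335842692606, 'cx': 251.35242867113195, 'cy': 191.51230576555184, 'k1': -0.007291780287443805, 'rvec': array([ 2.21821919, -2.16470088,  0.04917227]), 'tvec': array([0.02304876, 0.63131481, 1.01918501])}
wrist {'fx': 293.1007146138488, 'fy': 293.1007146138488, 'cx': 255.41084580540652, 'cy': 188.6006666574172, 'k1': -0.005189239268551293, 'rvec': array([-2.35277119, -1.71465125, -0.23411813]), 'tvec': array([-0.72341047, -0.03162178,  0.39207497])}
```

View pics/side0.png

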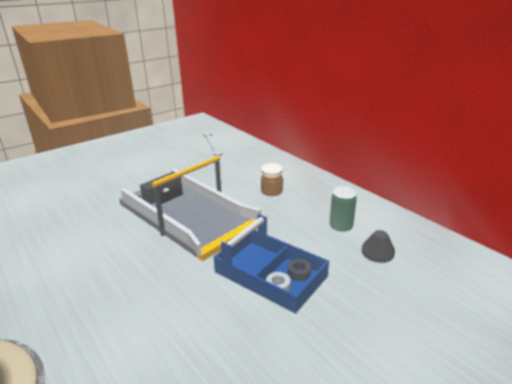

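View pics/top0.png

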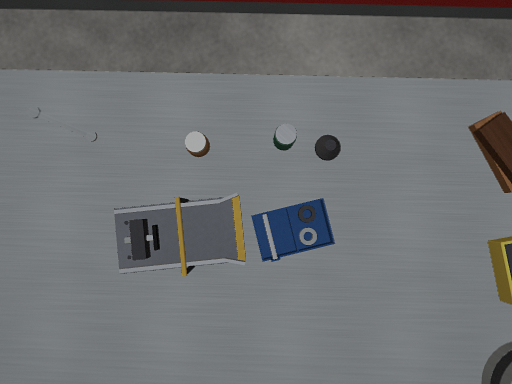

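View pics/wrist0.png

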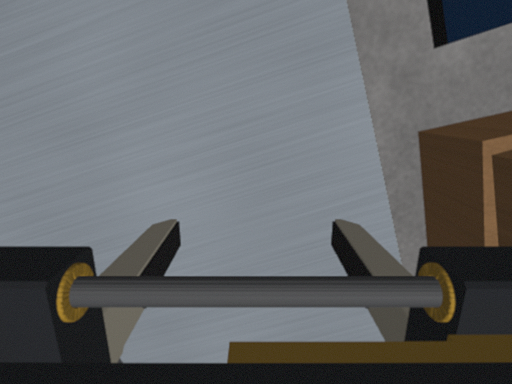

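```bash
cat > h.py <<'E'
from workcell import manip
import cv2, numpy as np
from scipy.spatial.transform import Rotation as R
def info(n):
    c=manip.camera_info(n); Rm=cv2.Rodrigues(np.array(c['rvec'],float))[0]
    K=np.array([[c['fx'],0,c['cx']],[0,c['fy'],c['cy']],[0,0,1]])
    return c,K,Rm,np.array(c['tvec'],float)
def proj(n,P,ci=None):
    c,K,Rm,t=ci or info(n)
    P=np.atleast_2d(np.array(P,float))
    return cv2.projectPoints(P,np.array(c['rvec'],float),t,K,np.array([c['k1'],0,0,0,0.]))[0].reshape(-1,2)
def ray(n,uv,ci=None):
    c,K,Rm,t=ci or info(n)
    uv=np.atleast_2d(np.array(uv,float))
    x=cv2.undistortPoints(uv.reshape(-1,1,2),K,np.array([c['k1'],0,0,0,0.])).reshape(-1,2)
    d=np.c_[x,np.ones(len(x))]@Rm
    return -Rm.T@t,d
def unp(n,uv,z,ci=None):
    o,d=ray(n,uv,ci)
    return o+d*((z-o[2])/d[:,2])[:,None]
E
python3 - <<'E'
from h import *
import pickle
np.set_printoptions(precision=4,suppress=True)
out={}
for n in("top","side"):
    for q in("dock","sill","tray","guard_bar","buffer","tray_handle","ring_a","can","cone","jar"):
        r=manip.masks_of(n,q)
        out[n,q]=r
        print(n,q,[(round(float(d['conf']),2),np.round(d['box'],1).tolist(),int(d['mask'].sum())) for d in r[:3]])
pickle.dump(out,open('m0.pkl','wb'))
im=cv2.imread('pics/top0.png'); cv2.imwrite('pics/topz.png',cv2.resize(im[180:290,100:350],None,fx=3.2,fy=3.2,interpolation=cv2.INTER_CUBIC))
im=cv2.imread('pics/side0.png'); cv2.imwrite('pics/sidez.png',cv2.resize(im[140:320,110:340],None,fx=3.2,fy=3.2,interpolation=cv2.INTER_CUBIC))
print(manip.get_state()['t'])
E
```

```text
top dock [(0.91, [114.4, 194.6, 246.2, 277.3], 7665)]
top sill [(0.58, [234.8, 199.7, 246.4, 258.1], 476)]
top tray [(0.65, [253.5, 194.3, 335.7, 260.3], 3172)]
top guard_bar []
top buffer [(0.49, [149.2, 224.2, 161.9, 251.1], 204)]
top tray_handle [(0.85, [249.2, 197.6, 334.2, 264.1], 3183)]
top ring_a [(0.57, [299.3, 207.4, 312.9, 222.7], 183), (0.5, [300.0, 228.5, 314.6, 245.4], 207)]
top can [(0.66, [272.3, 118.9, 297.5, 150.6], 469)]
top cone [(0.88, [315.3, 138.3, 338.9, 161.1], 462)]
top jar [(0.71, [185.1, 133.9, 209.3, 156.3], 460)]
side dock [(0.76, [119.9, 155.4, 258.8, 258.9], 6538)]
side sill [(0.97, [196.1, 219.2, 254.4, 260.8], 460), (0.53, [361.7, 234.5, 392.0, 263.6], 769)]
side tray [(0.73, [214.0, 215.2, 329.2, 313.6], 5381)]
side guard_bar [(0.86, [121.5, 157.8, 260.7, 263.3], 6346)]
side buffer [(0.55, [161.4, 182.6, 183.0, 205.0], 268)]
side tray_handle [(0.87, [213.2, 216.9, 329.2, 311.7], 5262)]
side ring_a [(0.63, [266.5, 274.1, 289.7, 288.5], 290), (0.59, [290.7, 259.5, 312.7, 281.0], 440)]
side can [(0.65, [327.7, 186.2, 357.3, 233.4], 1080)]
side cone [(0.68, [365.2, 231.8, 394.5, 261.8], 760), (0.24, [211.9, 216.6, 327.8, 314.0], 5228)]
side jar [(0.63, [261.6, 164.1, 285.6, 194.9], 648)]
1.15
```

View pics/topz.png

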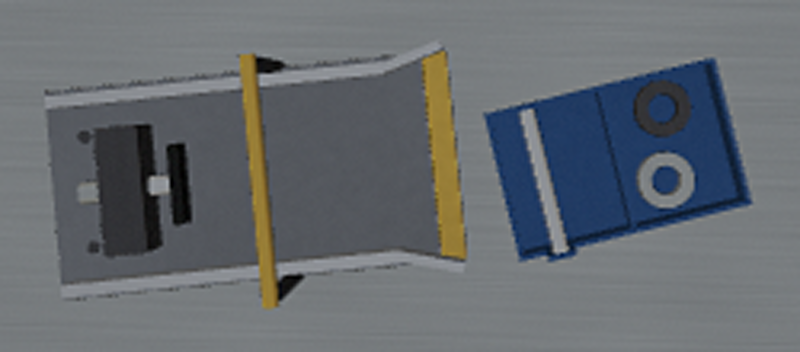

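View pics/sidez.png

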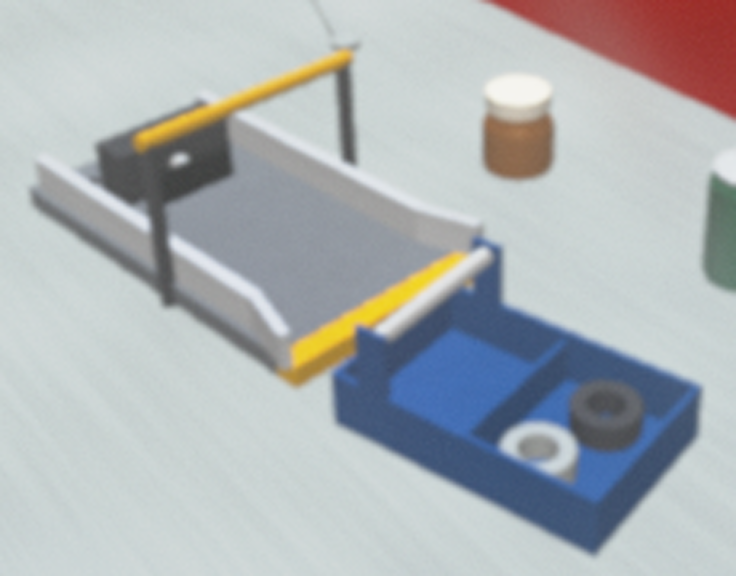

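```bash
cat > fit.py <<'E'
from h import *
from scipy.optimize import least_squares
def T(p,P):
    c,s=np.cos(p[2]),np.sin(p[2]); P=np.array(P,float)
    return np.c_[p[0]+c*P[:,0]-s*P[:,1],p[1]+s*P[:,0]+c*P[:,1],P[:,2]]
def fit(obs,p0):
    # obs: {cam:[(px,py,pz,u,v)]}
    ci={n:info(n) for n in obs}
    def f(p): return np.concatenate([(proj(n,T(p,np.array(o)[:,:3]),ci[n])-np.array(o)[:,3:]).ravel() for n,o in obs.items()])
    r=least_squares(f,p0,loss='soft_l1'); return r.x,{n:(proj(n,T(r.x,np.array(o)[:,:3]),ci[n])-np.array(o)[:,3:]).round(1).tolist() for n,o in obs.items()}
E
python3 - <<'E'
from fit import *
np.set_printoptions(precision=4,suppress=True)
tz=lambda l,o,s=3.2:[(a,b,c,o[0]+u/s,o[1]+v/s) for a,b,c,u,v in l]
# which direction is dock x in world
A=unp("top",[[100+456/3.2,180+155/3.2],[100+55/3.2,180+190/3.2]],.02)
B=unp("top",[[100+500/3.2,180+187/3.2],[100+734/3.2,180+131/3.2]],.04); print(A,B)
d=A[1]-A[0]; yaw=np.arctan2(d[1],d[0]); 
# y left of x: in top image x points left(image); y=left => determine sign
pt=proj("top",[A[0]+.08*np.array([-np.sin(yaw),np.cos(yaw),0])]); print('plus y at',pt)
s=1 if pt[0][1]>220 else -1
t=tz([(0,s*.085,.018,467,260),(0,-s*.085,.018,446,50),(.02,-.07*s,.018,426,72),(.02,.07*s,.018,441,250),
 (.14,s*.0855,.137,271,307),(.14,-s*.0855,.137,247,54)],(100,180))
sd=tz([(0,s*.085,.018,283,366),(0,s*.085,0,293,386),(.14,s*.0855,.131,141,143),(.14,-s*.0855,.131,349,57)],(110,140))
pd,res=fit({'top':t,'side':sd},[A[0][0],A[0][1],yaw]); print('dock',pd,res)
d=B[0]-B[1]; yt=np.arctan2(d[1],d[0]); c=B.mean(0)
t2=tz([(.095,-s*.06,.04,484,112),(-.095,-s*.06,.04,717,58),(-.095,s*.06,.04,751,204),(.095,s*.06,.04,519,262),(.062,-.055*s,.081,526,109),(.062,.055*s,.081,562,254)],(100,180))
s2=tz([(.095,s*.06,.04,334,375),(-.095,s*.06,.04,595,503),(-.095,-s*.06,.04,701,388),(.095,s*.06,0,338,422),(-.095,s*.06,0,595,552),(-.095,-s*.06,0,697,430),(.062,.058*s,.075,382,330),(.062,-.058*s,.075,487,255)],(110,140))
pt,res=fit({'top':t2,'side':s2},[c[0],c[1],yt]); print('tray',pt,res)
print('only top',fit({'top':t2},pt)[0],fit({'top':t},pd)[0]);print('only side',fit({'side':s2},pt)[0],fit({'side':sd},pd)[0])
c,sn=np.cos(pd[2]),np.sin(pd[2]); D=lambda P:np.c_[(P[:,0]-pd[0])*c+(P[:,1]-pd[1])*sn,-(P[:,0]-pd[0])*sn+(P[:,1]-pd[1])*c]
print('in dock: nose,tail',D(T(pt,[[.095,0,0],[-.095,0,0]])),'rel yaw',pt[2]-pd[2])
print('handle',T(pt,[[.062,0,.075]]))
print('buffer face top', D(unp("top",[[100+183/3.2,180+143/3.2],[100+190/3.2,180+222/3.2]],.05)))
for n,px,z in(("can",[285,130],.09),("cone",[328,147],.05),("jar",[196,142],.07)): P=unp("top",[px],z);print(n,P,D(P))
E
```

```text
[[0.5338 0.0591 0.02  ]
 [0.4973 0.3842 0.02  ]] [[ 0.5102  0.0229  0.04  ]
 [ 0.5592 -0.1622  0.04  ]]
plus y at [[245.1606 259.3512]]
dock [0.5328 0.0586 1.6856] {'top': [[-0.3, 0.3], [0.4, 0.7], [-0.4, 0.2], [-0.4, -1.7], [-1.0, -2.2], [0.5, 2.6]], 'side': [[2.3, 0.5], [-0.1, 1.2], [0.8, -1.1], [-2.1, 0.6]]}
tray [ 0.5352 -0.0703  1.8321] {'top': [[0.0, 0.3], [-0.5, -0.3], [0.4, -0.0], [0.2, -0.5], [0.4, 0.2], [-0.2, -1.1]], 'side': [[-1.0, -1.4], [0.6, -0.5], [0.7, -1.1], [-1.0, -0.2], [-0.2, 1.1], [0.4, 1.8], [-3.2, 3.8], [0.3, -0.9]]}
only top [ 0.5346 -0.0702  1.8302] [0.5332 0.0582 1.6966]
only side [ 0.5358 -0.0701  1.8327] [0.5319 0.0596 1.6603]
in dock: nose,tail [[-0.0343  0.0263]
 [-0.2222 -0.0015]] rel yaw 0.14645150548029418
handle [[ 0.5192 -0.0104  0.075 ]]
buffer face top [[ 0.2133 -0.0309]
 [ 0.2127  0.0314]]
can [[ 0.7797 -0.0408  0.09  ]] [[-0.127  -0.2338]]
cone [[ 0.747  -0.1541  0.05  ]] [[-0.2358 -0.1884]]
jar [[0.7484 0.1795 0.07  ]] [[ 0.0955 -0.228 ]]
```

```bash
cat > st.py <<'E'
import sys
from fit import *
np.set_printoptions(precision=4,suppress=True)
PD=[0.5328,0.0586,1.690]; PT=[0.5352,-0.0703,1.8321]
def state(target=None,yaz=None):
    s=manip.get_state(); Rm=R.from_quat(s['ee_rot']).as_matrix(); p=np.array(s['position'])
    az=np.degrees(np.arctan2(Rm[1,1],Rm[0,1]))
    print('t',round(s['t'],2),'p',p,'yaz',round(az,2),'F',np.array(s['ft_force']),'w',round(s['grip_width'],4),'j',np.array(s['joints']).round(2),'tiltz',Rm[:,2].round(3))
    d=np.array([p[0]-PD[0],p[1]-PD[1]]); c,sn=np.cos(PD[2]),np.sin(PD[2]); print('tcp in dock',d[0]*c+d[1]*sn,-d[0]*sn+d[1]*c)
    if target is not None: print('delta tool',Rm.T@(np.array(target)-p))
    if yaz is not None:
        print('turn z deg',-((yaz-az+180)%360-180))
E
python3 -m inch '[[-0.031,-0.036,0,0],[-0.031,-0.036,0,0],[-0.031,-0.036,0,0],[-0.031,-0.036,0,0],[-0.031,-0.036,0,0],[-0.031,-0.036,0,0],[-0.031,-0.036,0,0],[-0.031,-0.036,0,0]]' 0.05
python3 -c "
from st import *
state([.5192,-.0104,.15],105)"
```

```text
t: 1.95
position: [0.3705, 0.3361, 0.2167]
ee_rot: [0.149, 0.989, 0.003, -0.0]
ft_force: [0.8, 0.6, 0.1]
grip_width: 0.0497
t 1.95 p [0.3705 0.3361 0.2167] yaz 72.89 F [0.7879 0.5903 0.0901] w 0.0497 j [-0.84  0.33 -0.01  2.11 -0.    0.69  0.43] tiltz [-0.     0.006 -1.   ]
tcp in dock 0.29483396506061316 0.12810134580491886
delta tool [-0.2441 -0.2878  0.0648]
turn z deg -32.106058168802235
```

```bash

python3 -m inch '[[-0.031,-0.036,0,0],[-0.031,-0.036,0,0],[-0.031,-0.036,0,0],[-0.031,-0.036,0,0],[-0.031,-0.036,0,0],[-0.031,-0.036,0,0],[-0.031,-0.036,0,0],[-0.03,-0.036,0,0]]' 
python3 -m inch '[[0,0,0,-8],[0,0,0,-8],[0,0,0,-8],[0,0,0,-8],[0,0,0.02,0],[0,0,0,0],[0,0,0,0],[0,0,0,0]]' 
python3 -c "
from st import *
state([.5192,-.0104,.15],105)
im=manip.grab_frame('wrist');cv2.imwrite('pics/w1.png',im[:,:,::-1])
import json
c=manip.camera_info('wrist'); json.dump({k:(np.array(v).tolist()) for k,v in c.items()},open('w1.json','w'))
im=manip.grab_frame('top');cv2.imwrite('pics/t1.png',im[:,:,::-1])
"
```

```text
t: 2.75
position: [0.5275, -0.0264, 0.2175]
ee_rot: [0.148, 0.989, 0.005, 0.003]
ft_force: [0.9, 0.8, 0.2]
grip_width: 0.0497
t: 3.55
position: [0.5314, -0.0366, 0.1992]
ee_rot: [-0.134, 0.991, 0.002, 0.006]
ft_force: [-0.3, 0.5, 0.9]
grip_width: 0.0502
t 3.55 p [ 0.5314 -0.0366  0.1992] yaz 105.41 F [-0.2683  0.4611  0.9038] w 0.0502 j [ 0.02  0.39 -0.08  2.06  0.04  0.67  1.76] tiltz [ 0.012  0.006 -1.   ]
tcp in dock -0.09433184356679353 0.012717499551413197
delta tool [0.0055 0.0284 0.0492]
turn z deg 0.4088000559959255
```

View pics/w1.png

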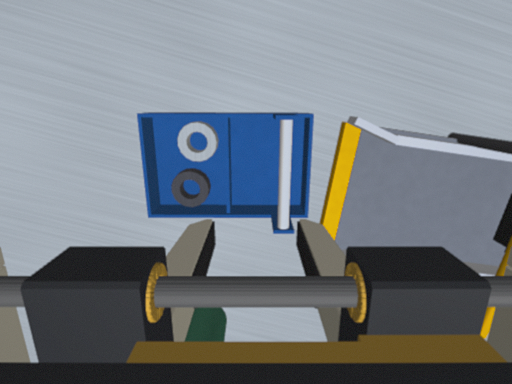

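```bash

python3 -c "
from st import *
ps=[(.062,-.055,.075),(.062,.055,.075),(.095,.06,.04),(.095,-.06,.04),(-.095,.06,.04),(-.095,-.06,.04)]
print(proj('wrist',T(PT,ps)))
for y in (1.6856,1.69,1.6966):
  print(proj('wrist',T([.5328,.0586,y],[(0,.085,.018),(0,-.085,.018),(.02,.07,.018),(.02,-.07,.018),(.05,.07,.046),(.05,-.07,.046),(.14,-.0855,.125)])))
"
python3 - <<'E'
import cv2
im=cv2.imread('pics/w1.png');cv2.imwrite('pics/w1z.png',cv2.resize(im[90:270,312:512],None,fx=3,fy=3,interpolation=cv2.INTER_CUBIC))
E
```

```text
[[282.492  225.3957]
 [286.1685 120.4155]
 [313.6113 113.9426]
 [307.3536 217.5887]
 [137.2697 112.8565]
 [148.0633 216.7201]]
[[346.3116 119.611 ]
 [315.5667 250.2313]
 [359.8468 135.2121]
 [332.9356 242.1115]
 [395.4364 142.2467]
 [362.7367 255.9611]
 [474.4951 321.7951]]
[[345.9968 119.5611]
 [315.8443 250.2692]
 [359.6106 135.0975]
 [333.1806 242.0829]
 [395.2201 142.0033]
 [363.0271 255.8353]
 [475.0782 321.3318]]
[[345.524  119.4889]
 [316.2611 250.324 ]
 [359.2552 134.9275]
 [333.5479 242.0383]
 [394.8933 141.6401]
 [363.462  255.6445]
 [475.9502 320.6328]]
```

View pics/w1z.png

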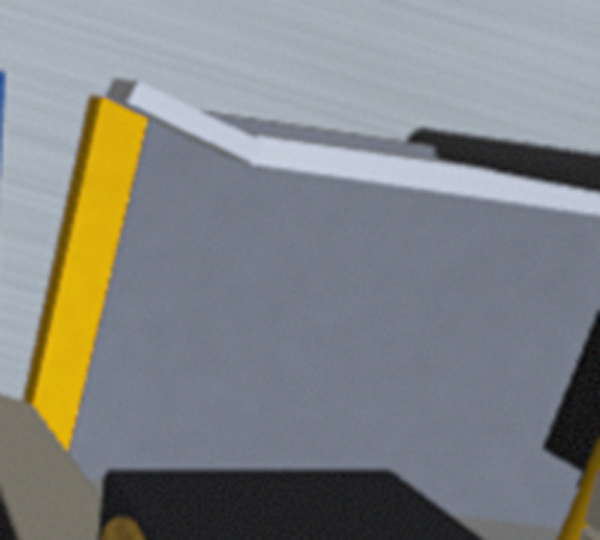

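```bash

python3 - <<'E'
from st import *
for y in (1.69,1.70,1.71,1.72):
  a=proj('wrist',T([.5328,.0586,y],[(.05,.07,.046),(.15,.07,.046),(0,.08,.018),(0,-.03,.018)]))
  b=proj('top',T([.5328,.0586,y],[(.05,.07,.046),(.3,.07,.046),(.05,-.07,.046),(.3,-.07,.046),(0,.07,.018),(0,-.07,.018)]))
  m=lambda p,q:(q[1]-p[1])/(q[0]-p[0])
  print(y,'w rail',m(a[0],a[1]),'w sill',1/m(a[2],a[3]),'top rails',m(b[0],b[1]),m(b[2],b[3]),'sill',1/m(b[4],b[5]))
im=cv2.imread('pics/w1.png').astype(int); im0=cv2.imread('pics/top0.png').astype(int)
def yel(im): return (im[:,:,2]>120)&(im[:,:,1]>90)&(im[:,:,0]<70)
Y=yel(im); pts=[(np.where(Y[r,315:365])[0].min()+315,np.where(Y[r,315:365])[0].max()+315,r) for r in range(128,215,6)]
a=np.array(pts); print('w sill slopes', np.polyfit(a[:,2],a[:,0],1),np.polyfit(a[:,2],a[:,1],1))
Y=yel(im0); a=[]
for r in range(202,256,3):
    c=np.where(Y[r,228:252])[0]
    if len(c): a.append((c.min()+228,c.max()+228,r))
a=np.array(a); print(a.tolist()); print('top sill',np.polyfit(a[:,2],a[:,0],1),np.polyfit(a[:,2],a[:,1],1))
# rails in top: bright pixels
br=(im0.min(2)>150)
for lo,hi in((194,215),(258,275)):
    l=[]
    for c in range(120,220,2):
        r=np.where(br[lo:hi,c])[0]
        if len(r): l.append((c,r.mean()+lo))
    l=np.array(l); print(len(l)); 
    if len(l)>5: print('rail',np.polyfit(l[:,0],l[:,1],1))
E
```

```text
1.69 w rail 0.1545983480948087 w sill -0.23052307846564812 top rails -0.09436006868392088 -0.0950038338544884 sill 0.09345029595263506
1.7 w rail 0.14397438676959282 w sill -0.2198871214233069 top rails -0.10453059708853836 -0.1051032841249219 sill 0.10351353542950122
1.71 w rail 0.13340106139949837 w sill -0.20928064522491316 top rails -0.11472227438090764 -0.11522368032316475 sill 0.11359786878415756
1.72 w rail 0.12287571398806113 w sill -0.1987014144331779 top rails -0.12493722289349388 -0.12536710783221475 sill 0.12370538596637815
w sill slopes [ -0.2268 372.6869] [ -0.2304 389.4274]
[[233, 239, 202], [233, 239, 205], [233, 239, 208], [233, 240, 211], [233, 240, 214], [234, 240, 217], [234, 241, 220], [235, 241, 223], [235, 241, 226], [235, 242, 229], [236, 242, 232], [236, 242, 235], [236, 243, 238], [236, 243, 241], [237, 243, 244], [237, 243, 247], [237, 243, 250], [238, 244, 253]]
top sill [  0.1015 211.969 ] [  0.0987 218.9284]
0
0
```

```bash
python3 - <<'E'
import cv2
im=cv2.imread('pics/t1.png');cv2.imwrite('pics/t1z.png',cv2.resize(im[185:285,105:255],None,fx=5,fy=5,interpolation=cv2.INTER_CUBIC))
E
```

```text
(no output)
```

View pics/t1z.png

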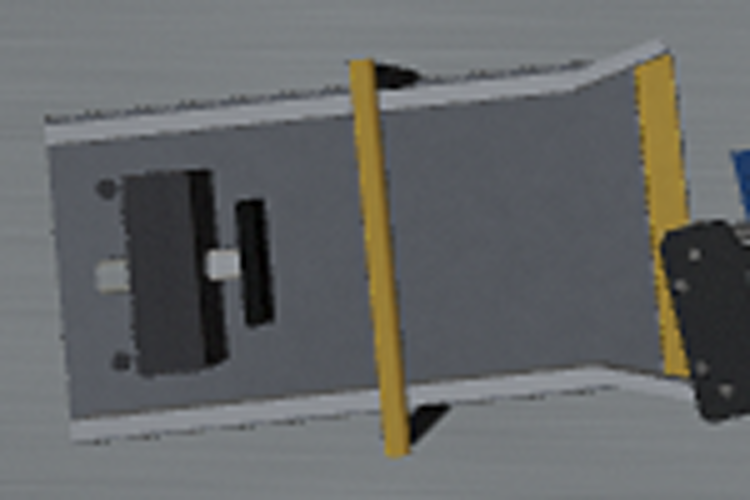

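```bash

sed -i 's/1.690\]/1.696]/' st.py
python3 - <<'E'
from st import *
print(proj('top',T(PD,[(.05,.07,.046),(.05,-.07,.046),(.3,.07,.046),(.33,-.07,.046),(0,.0,.018),(.02,0,.018),(.14,-.0855,.137),(.14,.0855,.137)])))
f=lambda u,v:(105+u/5,185+v/5)
print([f(*p) for p in((595,366),(570,93),(72,417),(50,147))])
c,s=np.cos(PD[2]),np.sin(PD[2])
P=unp('top',[f(595,366),f(570,93),f(105,414),(105+90/5,185+142/5)],.046); d=P[:,:2]-np.array(PD[:2]); print(np.c_[d@[c,s],d@[-s,c]])
P=unp('top',[f(262,200),f(273,322)],.05); d=P[:,:2]-np.array(PD[:2]); print('buf',np.c_[d@[c,s],d@[-s,c]])
P=unp('top',[(.1015*229+211.969+6.7,229),(.1015*229+211.969-.5,229)],.018); d=P[:,:2]-np.array(PD[:2]); print('sill',np.c_[d@[c,s],d@[-s,c]])
print('handle dock',[(T(PT,[[.062,0,.075]])[0,:2]-PD[:2])@np.array([[c,-s],[s,c]])])
E
```

```text
[[225.4064 258.9729]
 [220.0557 203.7398]
 [126.9295 268.8659]
 [110.573  214.8037]
 [242.6853 228.8093]
 [235.0378 229.5816]
 [177.3553 200.151 ]
 [184.139  274.3764]]
[(224.0, 258.2), (219.0, 203.6), (119.4, 268.4), (115.0, 214.4)]
[[ 0.0533  0.0677]
 [ 0.0526 -0.0706]
 [ 0.3021  0.0671]
 [ 0.2981 -0.0704]]
buf [[ 0.2125 -0.0323]
 [ 0.2124  0.0293]]
sill [[ 0.0021  0.0003]
 [ 0.0207 -0.0016]]
handle dock [array([-0.0668,  0.0221])]
```

```bash

sed -i 's/^PD=.*PT/PD=[0.534,0.0603,1.696]; PT/' st.py
python3 -m inch '[[0.006,0.028,0,0],[0,0,0.02,0],[0,0,0.03,0],[0,0,0.03,0],[0,0,0.02,0],[0,0,0,0],[0,0,0,0],[0,0,0,0]]' 
python3 -c "
from st import *
state([.5192,-.0104,.056],105)"
```

```text
t: 4.45
position: [0.5239, -0.0083, 0.102]
ee_rot: [-0.134, 0.991, 0.001, 0.012]
ft_force: [-0.1, -0.2, 0.4]
grip_width: 0.0499
t 4.45 p [ 0.5239 -0.0083  0.102 ] yaz 105.41 F [-0.1496 -0.2239  0.4349] w 0.0499 j [-0.04  0.53 -0.06  2.17  0.07  0.42  1.68] tiltz [ 0.023  0.006 -1.   ]
tcp in dock -0.06681195562494402 0.01861495364003515
delta tool [ 0.0062 -0.0008  0.0459]
turn z deg 0.412442877618048
```

```bash

python3 -m inch '[[0.006,-0.001,0.01,0],[0,0,0.02,0],[0,0,0.013,0],[0,0,0.004,0],[0,0,0,0],[0,0,0,0],[0,0,0,0],[0,0,0,0]]' 
python3 -c "
from st import *
state([.5192,-.0104,.056],105)
for n in ('side','wrist'):
  im=manip.grab_frame(n);cv2.imwrite('pics/%s2.png'%n,im[:,:,::-1])
im=cv2.imread('pics/side2.png');cv2.imwrite('pics/side2z.png',cv2.resize(im[120:320,110:340],None,fx=3,fy=3))
"
```

```text
t: 5.25
position: [0.5243, -0.0107, 0.0607]
ee_rot: [-0.134, 0.991, 0.001, 0.018]
ft_force: [0.5, 0.3, 0.4]
grip_width: 0.05
t 5.25 p [ 0.5243 -0.0107  0.0607] yaz 105.36 F [0.5305 0.3435 0.4151] w 0.05 j [-0.05  0.6  -0.05  2.21  0.08  0.3   1.67] tiltz [ 0.035  0.007 -0.999]
tcp in dock -0.06923288231930777 0.018485332198963093
delta tool [0.005  0.0017 0.0045]
turn z deg 0.35656344979571486
```

View pics/side2z.png

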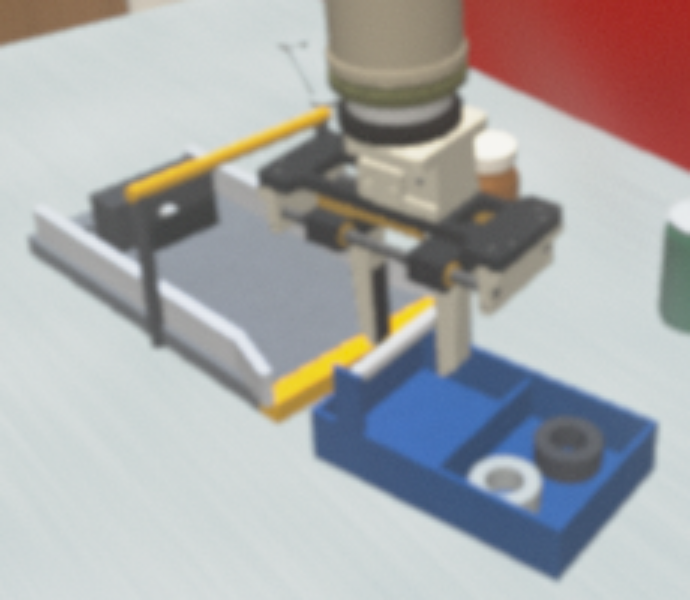

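View pics/wrist2.png

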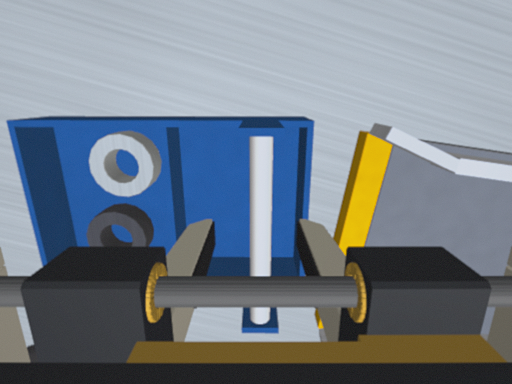

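```bash

python3 -m inch '[[0.005,0.002,0.006,0],[0.003,0,0.001,0],[0.002,0,0,0],[0,0,0,0],[0,0,0,0],[0,0,0,0],[0,0,0,0],[0,0,0,0]]' 
python3 -c "
from st import *
state([.5192,-.0104,.056],105)"
python3 -m inch '[[0,0,0,0],[0,0,0,0],[0,0,0,0],[0,0,0,0],[0,0,0,0],[0,0,0,0],[0,0,0,0],[0,0,0,0]]' 0
python3 -c "
from st import *
state([.5192,-.0104,.056],105)"
```

```text
t: 6.15
position: [0.5133, -0.0115, 0.0527]
ee_rot: [-0.134, 0.991, 0.001, 0.018]
ft_force: [-0.8, 0.5, 0.5]
grip_width: 0.0503
t 6.15 p [ 0.5133 -0.0115  0.0527] yaz 105.35 F [-0.755   0.4856  0.4995] w 0.0503 j [-0.05  0.61 -0.05  2.24  0.09  0.26  1.66] tiltz [ 0.035  0.007 -0.999]
tcp in dock -0.06861452119424684 0.02948544138725547
delta tool [-0.0061 -0.0005 -0.0031]
turn z deg 0.34942345668832786
t: 6.95
position: [0.5135, -0.0113, 0.0528]
ee_rot: [-0.134, 0.991, 0.001, 0.018]
ft_force: [0.4, -0.3, 1.0]
grip_width: 0.0111
t 6.95 p [ 0.5135 -0.0113  0.0528] yaz 105.36 F [ 0.3847 -0.2985  0.9822] w 0.0111 j [-0.05  0.61 -0.05  2.24  0.09  0.26  1.66] tiltz [ 0.035  0.007 -0.999]
tcp in dock -0.06849966094706415 0.02932692435847155
delta tool [-0.0059 -0.0006 -0.003 ]
turn z deg 0.35561722201595103
```

```bash

python3 -m inch '[[0,0,-0.004,0],[0,0,-0.004,0],[0,0,-0.004,0],[0,0,-0.004,0],[0,0,-0.004,0],[0,0,-0.004,0],[0,0,0,0],[0,0,0,0]]' 
python3 -c "
from st import *
state()"
```

```text
t: 7.75
position: [0.5111, -0.012, 0.0783]
ee_rot: [-0.133, 0.991, 0.001, 0.017]
ft_force: [-1.4, -1.6, -6.3]
grip_width: 0.011
t 7.75 p [ 0.5111 -0.012   0.0783] yaz 105.32 F [-1.4062 -1.5876 -6.3423] w 0.011 j [-0.05  0.56 -0.05  2.22  0.08  0.33  1.67] tiltz [ 0.033  0.006 -0.999]
tcp in dock -0.06887910101760163 0.03172184537589572
```

```bash

python3 -m inch '[[-0.003,0.004,0,1],[-0.003,0.004,0,1],[-0.003,0.004,0,1],[-0.003,0.004,0,1],[-0.003,0.004,0,1],[-0.003,0.004,0,1],[-0.003,0.004,0,1],[0,0,0,1]]' 
python3 -c "
from st import *
c,s=np.cos(PD[2]),np.sin(PD[2]);x,y=-.028,.006
state([PD[0]+c*x-s*y,PD[1]+s*x+c*y,.0783],np.degrees(PD[2]))
for n in ('side','top'):
  im=manip.grab_frame(n);cv2.imwrite('pics/%s3.png'%n,im[:,:,::-1])
im=cv2.imread('pics/side3.png');cv2.imwrite('pics/side3z.png',cv2.resize(im[120:320,110:340],None,fx=3,fy=3))
im=cv2.imread('pics/top3.png');cv2.imwrite('pics/top3z.png',cv2.resize(im[180:280,200:350],None,fx=5,fy=5))
"
```

```text
t: 8.55
position: [0.5272, 0.0237, 0.0784]
ee_rot: [-0.058, 0.998, 0.002, 0.016]
ft_force: [1.2, 1.2, -4.6]
grip_width: 0.0109
t 8.55 p [0.5272 0.0237 0.0784] yaz 96.7 F [ 1.2196  1.2251 -4.6117] w 0.0109 j [-0.15  0.57 -0.01  2.19  0.01  0.35  1.53] tiltz [ 0.032  0.007 -0.999]
tcp in dock -0.0354745931999212 0.01136556639415123
delta tool [-0.0053  0.0075  0.0003]
turn z deg -0.4703051740459614
```

View pics/side3z.png

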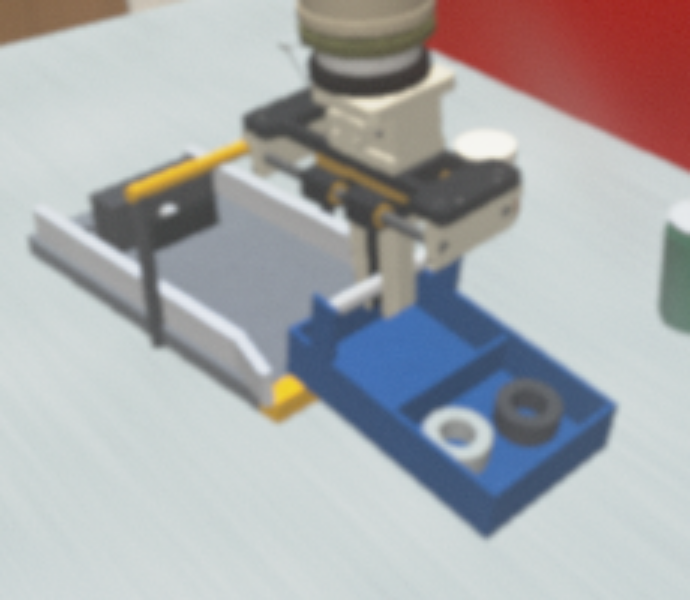

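View pics/top3z.png

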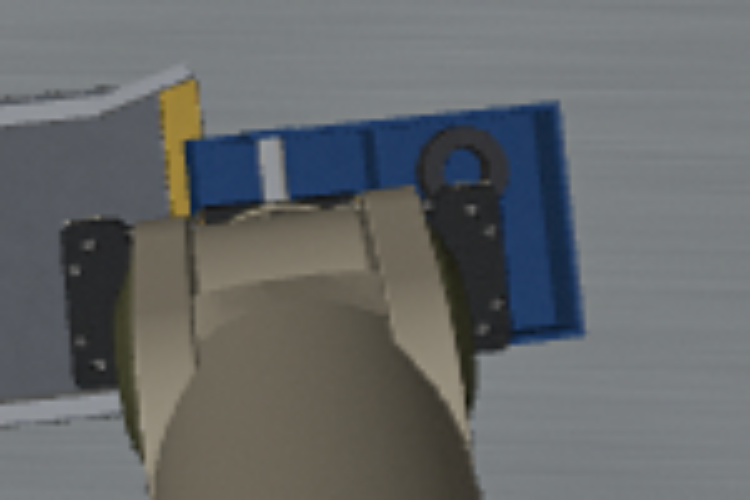

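```bash
cat > tiltfit.py <<'E'
from st import *
def TT(p,P):
    # p: tail x,y, yaw, tilt(nose up)
    P=np.array(P,float)+[.095,0,0]
    x=P[:,0]*np.cos(p[3])-P[:,2]*np.sin(p[3]); z=P[:,0]*np.sin(p[3])+P[:,2]*np.cos(p[3])
    return T(p[:3],np.c_[x,P[:,1],z])
def tfit(obs,p0,zoff=0):
    f=lambda p:np.concatenate([(proj(n,TT(p,np.array(o)[:,:3])+[0,0,zoff])-np.array(o)[:,3:]).ravel() for n,o in obs.items()])
    r=least_squares(f,p0,loss='soft_l1'); p=r.x
    c,s=np.cos(PD[2]),np.sin(PD[2])
    Q=TT(p,[(-.095,0,0),(.095,0,0),(.062,0,.075)]); d=Q[:,:2]-np.array(PD[:2])
    print('tray',p,'resid',f(p).round(1)); print('dock tail,nose,handle',np.c_[d@[c,s],d@[-s,c],Q[:,2]],'relyaw',p[2]-PD[2])
E
python3 - <<'E'
from tiltfit import *
t=[(a,b,c,200+u/5,180+v/5) for a,b,c,u,v in [(.095,-.06,.04,187,142),(-.095,-.06,.04,557,102),(-.095,.06,.04,583,335)]]
s=[(a,b,c,110+u/3,120+v/3) for a,b,c,u,v in [(.095,.06,.04,290,330),(-.095,.06,.04,490,492),(-.095,.06,0,487,537),(-.095,-.06,.04,616,407),(-.095,-.06,0,607,447)]]
tfit({'top':t,'side':s},[.55,-.13,1.7,.15])
E
```

```text
tray [ 0.5504 -0.1176  1.6898  0.1385] resid [ 0.4 -1.3  0.1 -0.1 -0.2  0.3 -1.   0.2  0.6  0.6 -0.7  0.6  0.3 -1.7
 -0.  -0.6]
dock tail,nose,handle [[-0.1786  0.0059  0.    ]
 [ 0.0096  0.0047  0.0262]
 [-0.0334  0.005   0.096 ]] relyaw -0.006223338949350454
```

```bash

python3 -m inch '[[-0.002,0.003,0,-0.2],[-0.002,0.003,0,-0.2],[-0.001,0.001,0,0],[0,0,0,0],[0,0,0.002,0],[0,0,0.002,0],[0,0,0.002,0],[0,0,0,0]]' 
python3 -c "
from st import *
state()"
```

```text
t: 9.45
position: [0.5307, 0.0313, 0.0723]
ee_rot: [-0.062, 0.998, 0.002, 0.016]
ft_force: [-0.9, 0.2, -4.4]
grip_width: 0.0111
t 9.45 p [0.5307 0.0313 0.0723] yaz 97.15 F [-0.9367  0.1914 -4.3595] w 0.0111 j [-0.16  0.58 -0.01  2.18  0.01  0.34  1.52] tiltz [ 0.031  0.007 -0.999]
tcp in dock -0.028322862708215563 0.0069036712760842285
```

```bash

python3 -m inch '[[0,0,0.0015,0],[0,0,0.0015,0],[0,0,0,0],[0,0,0,0],[0,0,0,0],[0,0,0,0],[0,0,0,0],[0,0,0,0]]' 
python3 -c "
from st import *
state()
for n in ('side','wrist'):
  im=manip.grab_frame(n);cv2.imwrite('pics/%s4.png'%n,im[:,:,::-1])
im=cv2.imread('pics/side4.png');cv2.imwrite('pics/side4z.png',cv2.resize(im[180:310,170:330],None,fx=5,fy=4.6,interpolation=cv2.INTER_CUBIC))
"
```

```text
t: 10.25
position: [0.5311, 0.0318, 0.0695]
ee_rot: [-0.063, 0.998, 0.003, 0.016]
ft_force: [-1.5, 2.3, -1.3]
grip_width: 0.011
t 10.25 p [0.5311 0.0318 0.0695] yaz 97.17 F [-1.4863  2.2781 -1.3397] w 0.011 j [-0.16  0.59 -0.01  2.19  0.01  0.33  1.52] tiltz [ 0.032  0.007 -0.999]
tcp in dock -0.027953336696195007 0.006459512973954272
```

View pics/side4z.png

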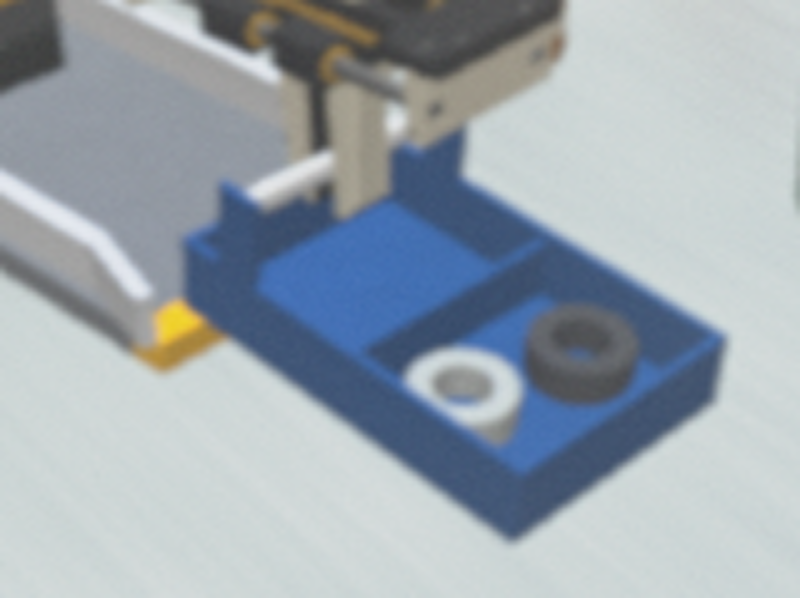

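View pics/wrist4.png

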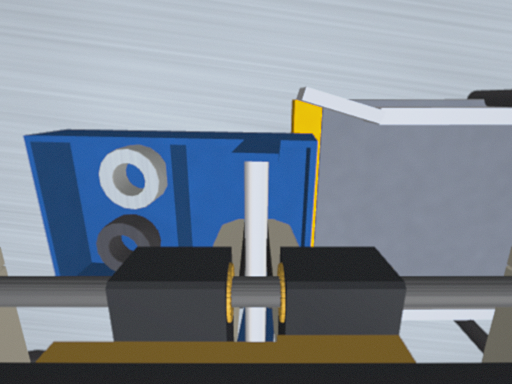

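```bash

python3 -m inch '[[0,0,0.001,0],[0,0,0.0005,0],[0,0,0,0],[0,0,0,0],[0,0,0,0],[0,0,0,0],[0,0,0,0],[0,0,0,0]]' 
python3 -m inch '[[0,0,0,0],[0,0,0,0],[0,0,0,0],[0,0,0,0],[0,0,0,0],[0,0,0,0],[0,0,0,0],[0,0,-0.005,0]]' 0.04
python3 -m inch '[[0,0,-0.01,0],[0,0,-0.02,0],[0,0,-0.03,0],[0,0,-0.03,0],[0,0,-0.02,0],[0,0,0,0],[0,0,0,0],[0,0,0,0]]' 
python3 -c "
from st import *
state()
for n in ('side','top'):
  im=manip.grab_frame(n);cv2.imwrite('pics/%s5.png'%n,im[:,:,::-1])
im=cv2.imread('pics/side5.png');cv2.imwrite('pics/side5z.png',cv2.resize(im[180:310,170:330],None,fx=5,fy=4.6,interpolation=cv2.INTER_CUBIC))
im=cv2.imread('pics/top5.png');cv2.imwrite('pics/top5z.png',cv2.resize(im[180:280,200:350],None,fx=5,fy=5))
"
```

```text
t: 11.15
position: [0.5313, 0.0319, 0.069]
ee_rot: [-0.063, 0.998, 0.003, 0.017]
ft_force: [-1.3, 1.5, -0.0]
grip_width: 0.011
t: 11.95
position: [0.5323, 0.0302, 0.074]
ee_rot: [-0.062, 0.998, 0.002, 0.017]
ft_force: [0.4, -0.7, 0.7]
grip_width: 0.0399
t: 12.75
position: [0.5277, 0.0295, 0.1927]
ee_rot: [-0.062, 0.998, 0.002, 0.018]
ft_force: [0.4, -0.9, -0.2]
grip_width: 0.0398
t 12.75 p [0.5277 0.0295 0.1927] yaz 97.1 F [ 0.4252 -0.9146 -0.1877] w 0.0398 j [-0.16  0.39 -0.    2.1   0.    0.62  1.53] tiltz [ 0.037  0.007 -0.999]
tcp in dock -0.029812468256008057 0.010066547269900292
```

View pics/side5z.png

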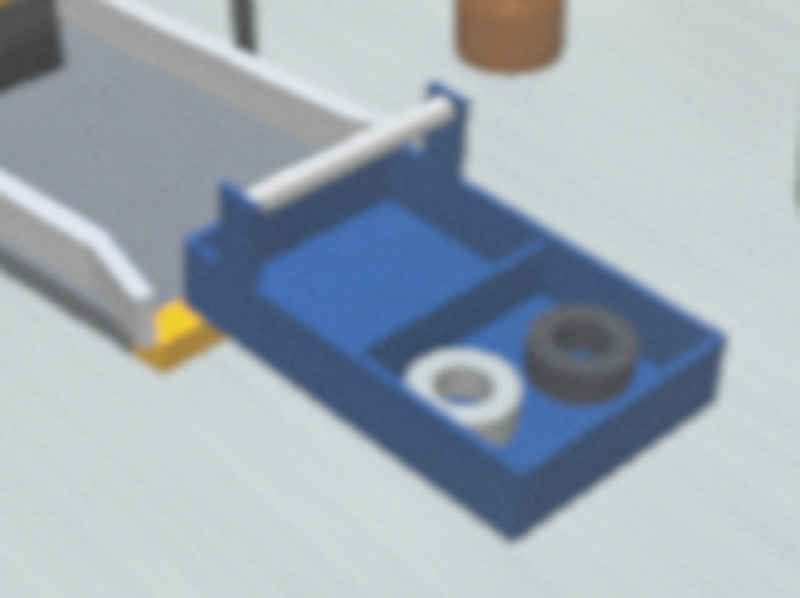

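View pics/top5z.png

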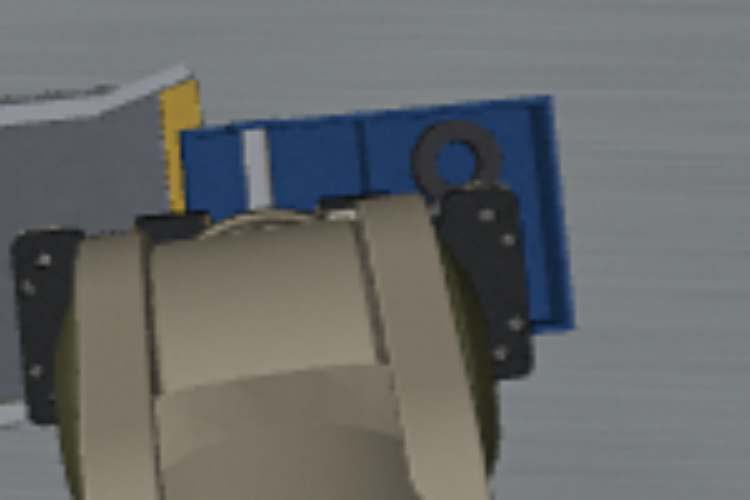

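```bash
python3 - <<'E'
from tiltfit import *
t=[(a,b,c,200+u/5,180+v/5) for a,b,c,u,v in [(.095,-.06,.04,182,130),(-.095,-.06,.04,553,97),(-.095,.06,.04,574,328)]]
s=[(a,b,c,170+u/5,180+v/4.6) for a,b,c,u,v in [(.095,.06,.04,187,237),(-.095,.06,.04,517,473),(-.095,.06,0,513,540),(-.095,-.06,.04,725,338),(-.095,-.06,0,716,400)]]
tfit({'top':t,'side':s},[.55,-.13,1.7,.15])
c,s=np.cos(PD[2]),np.sin(PD[2]);x,y=-.24,.0
state([PD[0]+c*x-s*y,PD[1]+s*x+c*y,.1927],np.degrees(PD[2])-90)
E
```

```text
tray [ 0.5537 -0.116   1.6817  0.0951] resid [-0.  -0.7 -0.2 -0.4  0.1  0.5 -1.  -0.   0.4 -0.2 -0.4  0.8  0.7 -1.
 -0.1  0.5]
dock tail,nose,handle [[-0.1773  0.0024  0.    ]
 [ 0.0118 -0.0002  0.018 ]
 [-0.0282  0.0003  0.0896]] relyaw -0.014251470627582918
t 12.85 p [0.5275 0.0294 0.1921] yaz 97.1 F [ 0.178  -0.1587  0.9721] w 0.0396 j [-0.16  0.39 -0.    2.1   0.    0.62  1.53] tiltz [ 0.035  0.006 -0.999]
tcp in dock -0.029798518871373567 0.01029820971772748
delta tool [-0.0106 -0.2102 -0.0007]
turn z deg 89.92451349315388
```

```bash

python3 -m inch '[[-0.002,-0.035,0,0],[-0.002,-0.045,0,0],[-0.002,-0.045,0,0],[-0.002,-0.045,0,0],[-0.002,-0.04,0,0],[0,0,0,0],[0,0,0,8.5],[0,0,0,8.5]]' 0.06
python3 -m inch '[[0,0,0,8.5],[0,0,0,8.5],[0,0,0,8.5],[0,0,0,8.5],[0,0,0,8.5],[0,0,0,8.5],[0,0,0,8.5],[0,0,0,8.5]]' 
python3 -c "
from st import *
c,s=np.cos(PD[2]),np.sin(PD[2]);x,y=-.23,.0
state([PD[0]+c*x-s*y,PD[1]+s*x+c*y,.03],np.degrees(PD[2])-90)"
```

```text
t: 13.65
position: [0.5625, -0.1843, 0.1828]
ee_rot: [0.084, 0.996, 0.006, 0.011]
ft_force: [0.4, 0.2, -0.1]
grip_width: 0.06
t: 14.45
position: [0.5585, -0.1785, 0.1743]
ee_rot: [0.632, 0.775, 0.007, -0.001]
ft_force: [0.5, -0.3, -0.9]
grip_width: 0.0599
t 14.45 p [ 0.5585 -0.1785  0.1743] yaz 11.67 F [ 0.5137 -0.3328 -0.9309] w 0.0599 j [-0.07  0.52  0.42  1.99 -0.34  0.7   0.78] tiltz [ 0.008  0.013 -1.   ]
tcp in dock -0.23999226749010436 0.00548595126049041
delta tool [0.0079 0.0048 0.1444]
turn z deg 4.493075852039425
```

```bash

python3 -m inch '[[0,0.005,0,4.5],[0,0,0.03,0],[0,0,0.04,0],[0,0,0.03,0],[0,0,0.02,0],[0,0,0.01,0],[0,0,0,0],[0,0,0,0]]' 
python3 -c "
from st import *
c,s=np.cos(PD[2]),np.sin(PD[2]);x,y=-.20,.0
state([PD[0]+c*x-s*y,PD[1]+s*x+c*y,.028],np.degrees(PD[2])-90)
"
```

```text
t: 15.25
position: [0.5624, -0.1694, 0.0345]
ee_rot: [0.663, 0.749, 0.005, -0.005]
ft_force: [-0.2, -1.3, 0.4]
grip_width: 0.0602
t 15.25 p [ 0.5624 -0.1694  0.0345] yaz 6.93 F [-0.2085 -1.2976  0.438 ] w 0.0602 j [ 0.01  0.72  0.29  2.06 -0.5   0.44  0.81] tiltz [-0.002  0.014 -1.   ]
tcp in dock -0.23149795012139934 0.0004666573790884643
delta tool [0.0314 0.0003 0.0069]
turn z deg -0.24008017930063374
```

```bash

python3 -m inch '[[0.006,0,0.004,0],[0.006,0,0.002,0],[0.006,0,0,0],[0.006,0,0,0],[0.006,0,0,0],[0.004,0,0,0],[0.003,0,0,0],[0.003,0,0,0]]' 
python3 -c "
from st import *
c,s=np.cos(PD[2]),np.sin(PD[2]);x,y=-.10,.0
state([PD[0]+c*x-s*y,PD[1]+s*x+c*y,.028],np.degrees(PD[2])-90)
for n in ('side','top'):
  im=manip.grab_frame(n);cv2.imwrite('pics/%s6.png'%n,im[:,:,::-1])
im=cv2.imread('pics/side6.png');cv2.imwrite('pics/side6z.png',cv2.resize(im[150:340,150:370],None,fx=3.5,fy=3.1,interpolation=cv2.INTER_CUBIC))
"
```

```text
t: 16.05
position: [0.5595, -0.1263, 0.0324]
ee_rot: [0.663, 0.749, 0.006, -0.002]
ft_force: [-0.2, -3.5, -1.6]
grip_width: 0.0597
t 16.05 p [ 0.5595 -0.1263  0.0324] yaz 6.97 F [-0.1965 -3.5489 -1.5509] w 0.0597 j [-0.06  0.71  0.28  2.1  -0.52  0.4   0.77] tiltz [ 0.005  0.012 -1.   ]
tcp in dock -0.18832935629296554 -0.0020313117555570727
delta tool [ 0.0883 -0.0024  0.0055]
turn z deg -0.20105078578257007
```

View pics/side6z.png

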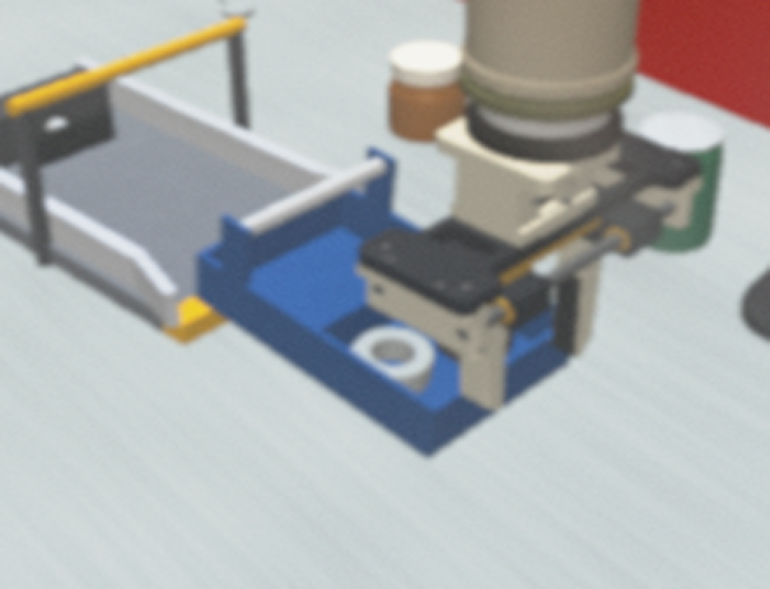

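```bash

python3 -m inch '[[0.003,0,0.003,0],[0.004,-0.001,0.003,0],[0.005,0,0,0],[0.005,0,0,0],[0.005,0,0,0],[0.005,0,0,0],[0.005,0,0,0],[0.004,0,0,0]]' 
python3 -c "
from st import *
c,s=np.cos(PD[2]),np.sin(PD[2]);x,y=-.10,.0
state([PD[0]+c*x-s*y,PD[1]+s*x+c*y,.028],np.degrees(PD[2])-90)
"
```

```text
t: 16.95
position: [0.5566, -0.0974, 0.0274]
ee_rot: [0.666, 0.746, 0.005, 0.004]
ft_force: [0.5, -3.2, -0.4]
grip_width: 0.0601
t 16.95 p [ 0.5566 -0.0974  0.0274] yaz 6.55 F [ 0.4521 -3.2163 -0.4404] w 0.0601 j [-0.11  0.71  0.28  2.13 -0.55  0.36  0.73] tiltz [ 0.012  0.003 -1.   ]
tcp in dock -0.15923822023745016 -0.0027303062531950535
delta tool [ 0.0592 -0.0034 -0.0006]
turn z deg -0.6190044585061969
```

```bash

python3 -m inch '[[0.005,-0.001,0,-0.3],[0.005,0,0,-0.3],[0.005,0,0,-0.2],[0.005,0,0,0],[0.005,0,0,0],[0.005,0,0,0],[0.005,0,0,0],[0.004,0,0,0]]' 
python3 -c "
from st import *
c,s=np.cos(PD[2]),np.sin(PD[2]);x,y=-.07,.0
state([PD[0]+c*x-s*y,PD[1]+s*x+c*y,.028],np.degrees(PD[2])-90)
for n in ('side','top'):
  im=manip.grab_frame(n);cv2.imwrite('pics/%s7.png'%n,im[:,:,::-1])
im=cv2.imread('pics/side7.png');cv2.imwrite('pics/side7z.png',cv2.resize(im[130:320,120:340],None,fx=3.5,fy=3.1,interpolation=cv2.INTER_CUBIC))
im=cv2.imread('pics/top7.png');cv2.imwrite('pics/top7z.png',cv2.resize(im[180:280,180:330],None,fx=5,fy=5))
"
```

```text
t: 17.75
position: [0.5501, -0.0553, 0.0274]
ee_rot: [0.66, 0.751, 0.005, 0.004]
ft_force: [1.3, -5.1, 0.1]
grip_width: 0.0602
t 17.75 p [ 0.5501 -0.0553  0.0274] yaz 7.44 F [ 1.2711 -5.0727  0.1488] w 0.0602 j [-0.19  0.7   0.28  2.15 -0.56  0.34  0.69] tiltz [ 0.012  0.002 -1.   ]
tcp in dock -0.11674578183208582 -0.0015751769214015793
delta tool [ 0.0468 -0.0014 -0.0006]
turn z deg 0.2647225051115356
```

View pics/side7z.png

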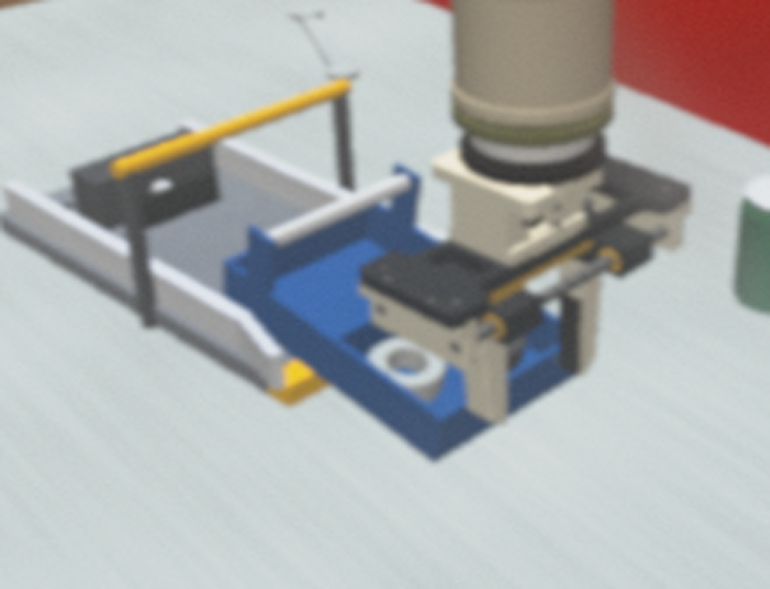

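View pics/top7z.png

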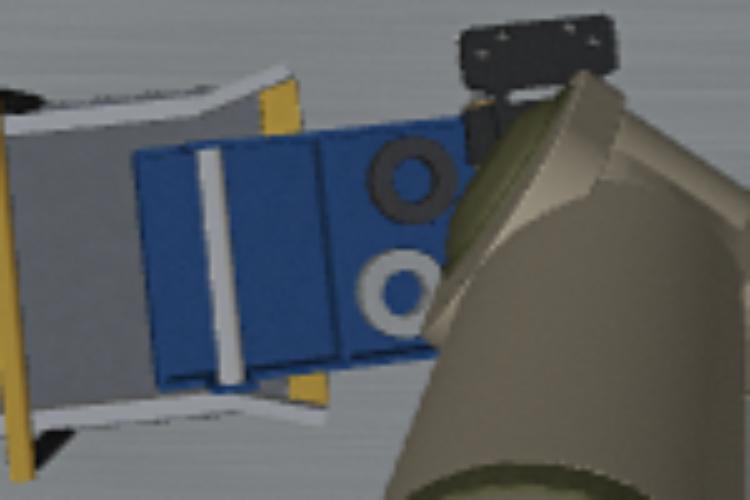

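```bash

python3 -m inch '[[0.005,0,0,0.1],[0.005,0,0,0],[0.005,0,0,0],[0.005,0,0,0],[0.005,0,0,0],[0.005,0,0,0],[0.004,0,0,0],[0.004,0,0,0]]' 
python3 -c "
from st import *
c,s=np.cos(PD[2]),np.sin(PD[2]);x,y=-.04,.0
state([PD[0]+c*x-s*y,PD[1]+s*x+c*y,.028],np.degrees(PD[2])-90)
for n in ('side','top'):
  im=manip.grab_frame(n);cv2.imwrite('pics/%s8.png'%n,im[:,:,::-1])
im=cv2.imread('pics/side8.png');cv2.imwrite('pics/side8z.png',cv2.resize(im[130:320,120:340],None,fx=3.5,fy=3.1,interpolation=cv2.INTER_CUBIC))
im=cv2.imread('pics/top8.png');cv2.imwrite('pics/top8z.png',cv2.resize(im[180:280,150:300],None,fx=5,fy=5))
"
```

```text
t: 18.65
position: [0.5468, -0.0243, 0.0291]
ee_rot: [0.663, 0.749, 0.004, 0.009]
ft_force: [1.1, -9.3, 4.4]
grip_width: 0.0602
t 18.65 p [ 0.5468 -0.0243  0.0291] yaz 6.99 F [ 1.0525 -9.3266  4.3545] w 0.0602 j [-0.26  0.7   0.29  2.17 -0.58  0.33  0.64] tiltz [ 0.018 -0.006 -1.   ]
tcp in dock -0.08554312545871753 -0.002102650199848479
delta tool [ 0.0455 -0.0023  0.0006]
turn z deg -0.18223122097163014
```

View pics/side8z.png

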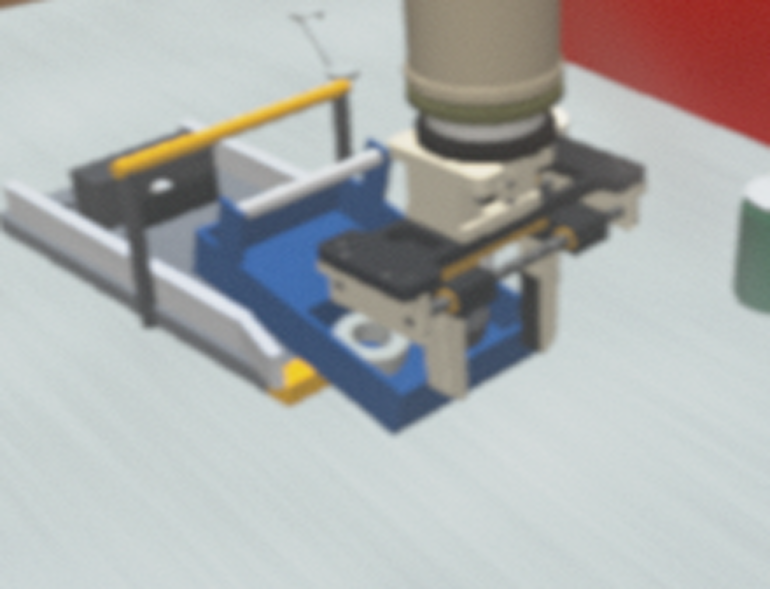

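View pics/top8z.png

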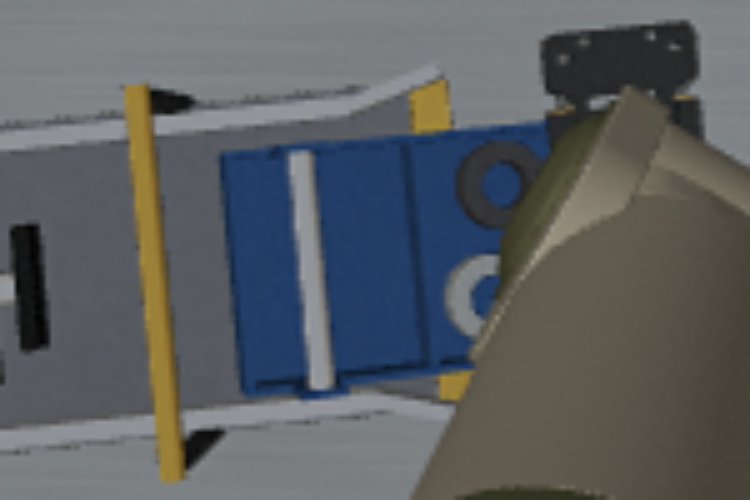

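```bash

python3 -m inch '[[0.004,-0.001,0,-0.1],[0.004,0,0,-0.1],[0.004,0,0,0],[0.004,0,0,0],[0.003,0,0,0],[0.003,0,0,0],[0.003,0,0,0],[0.003,0,0,0]]' 
python3 -c "
from st import *
c,s=np.cos(PD[2]),np.sin(PD[2]);x,y=-.04,.0
state([PD[0]+c*x-s*y,PD[1]+s*x+c*y,.028],np.degrees(PD[2])-90)
for n in ('side','top'):
  im=manip.grab_frame(n);cv2.imwrite('pics/%s9.png'%n,im[:,:,::-1])
im=cv2.imread('pics/side9.png');cv2.imwrite('pics/side9z.png',cv2.resize(im[130:320,120:340],None,fx=3.5,fy=3.1,interpolation=cv2.INTER_CUBIC))
im=cv2.imread('pics/top9.png');cv2.imwrite('pics/top9z.png',cv2.resize(im[180:280,150:300],None,fx=5,fy=5))
"
```

```text
t: 19.55
position: [0.5457, -0.014, 0.0333]
ee_rot: [0.666, 0.746, 0.001, 0.02]
ft_force: [-0.1, -11.9, 6.8]
grip_width: 0.0599
t 19.55 p [ 0.5457 -0.014   0.0333] yaz 6.47 F [ -0.1008 -11.8671   6.8069] w 0.0599 j [-0.31  0.69  0.31  2.18 -0.59  0.31  0.61] tiltz [ 0.031 -0.025 -0.999]
tcp in dock -0.07512727658885657 -0.0022971298403240015
delta tool [ 0.0352 -0.0029  0.0042]
turn z deg -0.7020353661074523
```

View pics/side9z.png

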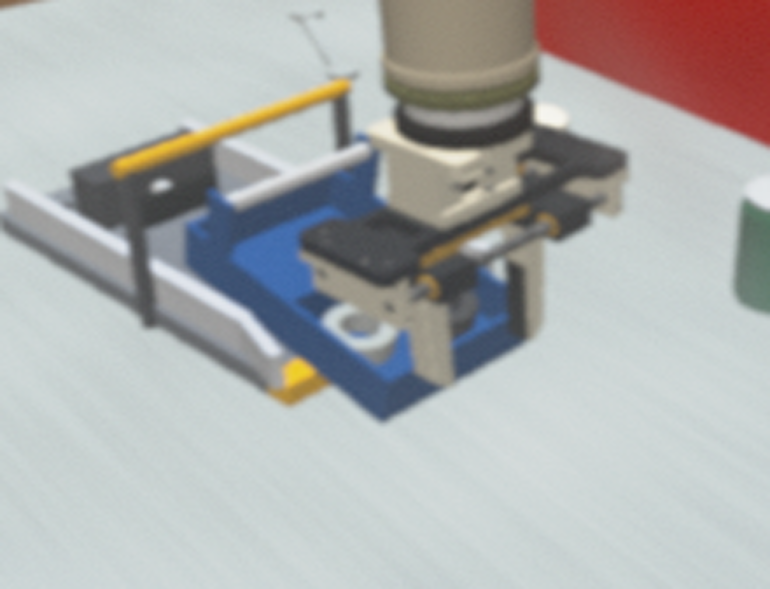

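View pics/top9z.png

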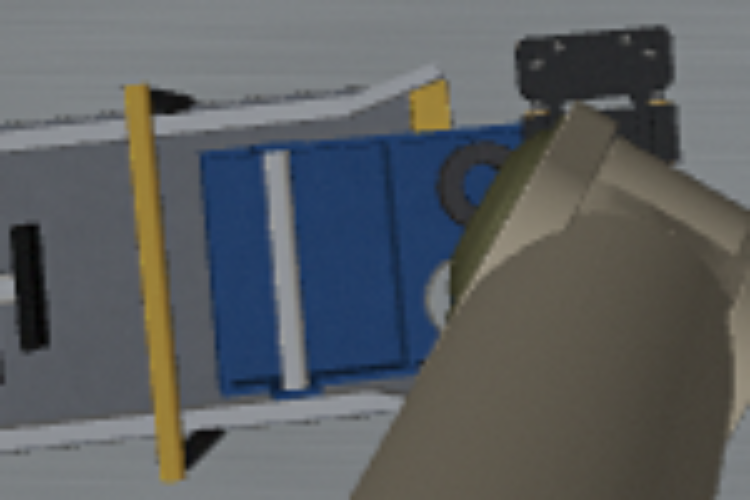

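```bash
python3 - <<'E'
from tiltfit import *
t=[(a,b,c,150+u/5,180+v/5) for a,b,c,u,v in [(.095,-.06,.04,202,153),(.095,.06,.04,222,394),(.062,-.055,.081,276,152),(.062,.055,.081,296,387)]]
s=[(a,b,c,120+u/3.5,130+v/3.1) for a,b,c,u,v in [(.095,.06,.04,188,228),(-.095,.06,.04,383,375),(-.095,.06,0,383,420),(-.095,-.06,0,535,335),(.062,.056,.075,235,203),(.062,-.056,.075,365,150)]]
tfit({'top':t,'side':s},[.54,.0,1.7,.25])
E
```

```text
tray [0.5436 0.0065 1.7069 0.2316] resid [-1.1 -1.  -0.  -0.2 -0.5 -0.8  0.4 -1.2 -0.7 -1.9  2.7  2.7  0.4  1.5
 -3.2  2.7 -2.4  1.4 -0.  -0.1]
dock tail,nose,handle [[-0.0546 -0.0028  0.    ]
 [ 0.1303 -0.0008  0.0436]
 [ 0.081  -0.0013  0.109 ]] relyaw 0.010863433164307823
```

```bash

python3 -m inch '[[-0.003,0,0,0],[-0.003,0,-0.001,0],[-0.003,0,0,0],[0,0,0,0],[0,0,0,0],[0,0,0,0],[0,0,0,0],[0,0,0,0]]' 
python3 -c "
from st import *
state()
for n in ('side','top'):
  im=manip.grab_frame(n);cv2.imwrite('pics/%s10.png'%n,im[:,:,::-1])
im=cv2.imread('pics/side10.png');cv2.imwrite('pics/side10z.png',cv2.resize(im[130:320,120:340],None,fx=3.5,fy=3.1,interpolation=cv2.INTER_CUBIC))
im=cv2.imread('pics/top10.png');cv2.imwrite('pics/top10z.png',cv2.resize(im[180:280,150:300],None,fx=5,fy=5))
"
```

```text
t: 20.45
position: [0.5451, -0.0194, 0.0343]
ee_rot: [0.665, 0.747, 0.001, 0.017]
ft_force: [0.4, 0.9, -0.4]
grip_width: 0.0598
t 20.45 p [ 0.5451 -0.0194  0.0343] yaz 6.64 F [ 0.3929  0.877  -0.3539] w 0.0598 j [-0.29  0.69  0.31  2.18 -0.58  0.32  0.62] tiltz [ 0.027 -0.02  -0.999]
tcp in dock -0.08044399357722835 -0.0010934254761445737
```

View pics/side10z.png

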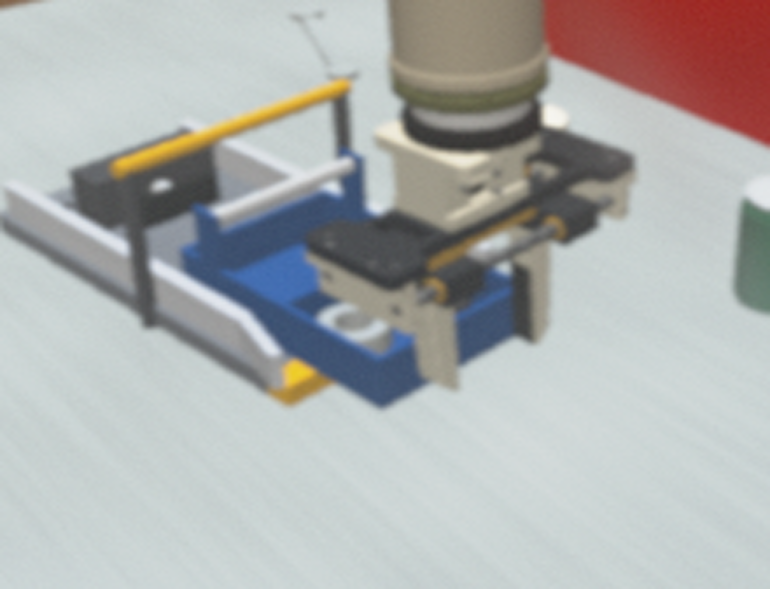

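```bash

python3 -m inch '[[0.005,0,0.001,0],[0.004,0,0,0],[0.004,0,0,0],[0.004,0,0,0],[0.004,0,0,0],[0.004,0,0,0],[0.004,0,0,0],[0.004,0,0,0]]' 
python3 -c "
from st import *
state()
for n in ('side','top'):
  im=manip.grab_frame(n);cv2.imwrite('pics/%s11.png'%n,im[:,:,::-1])
im=cv2.imread('pics/side11.png');cv2.imwrite('pics/side11z.png',cv2.resize(im[130:320,120:340],None,fx=3.5,fy=3.1,interpolation=cv2.INTER_CUBIC))
im=cv2.imread('pics/top11.png');cv2.imwrite('pics/top11z.png',cv2.resize(im[180:280,150:300],None,fx=5,fy=5))
"
```

```text
t: 21.35
position: [0.542, 0.0122, 0.0329]
ee_rot: [0.666, 0.745, 0.001, 0.019]
ft_force: [0.4, -4.7, 2.0]
grip_width: 0.0599
t 21.35 p [0.542  0.0122 0.0329] yaz 6.45 F [ 0.448  -4.7146  1.9815] w 0.0599 j [-0.36  0.69  0.32  2.19 -0.6   0.31  0.58] tiltz [ 0.03  -0.025 -0.999]
tcp in dock -0.04875233703889535 -0.0019610898725266794
```

View pics/side11z.png

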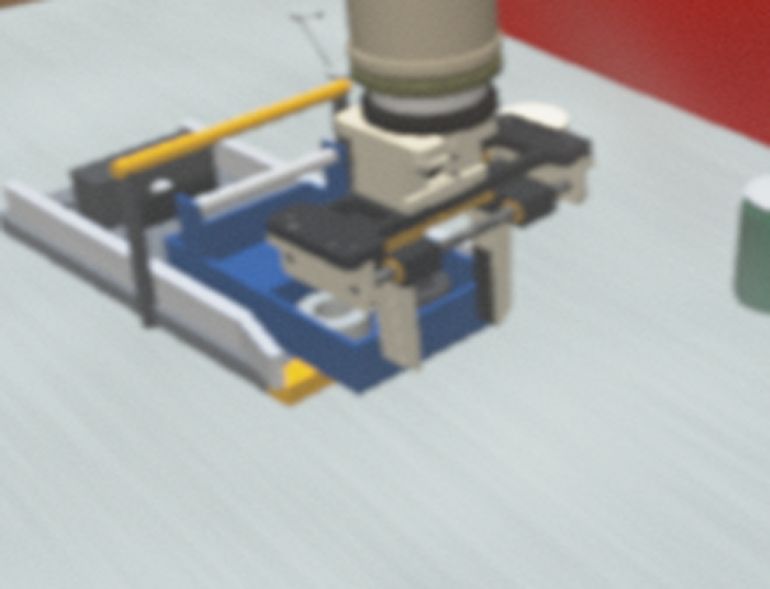

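View pics/top11z.png

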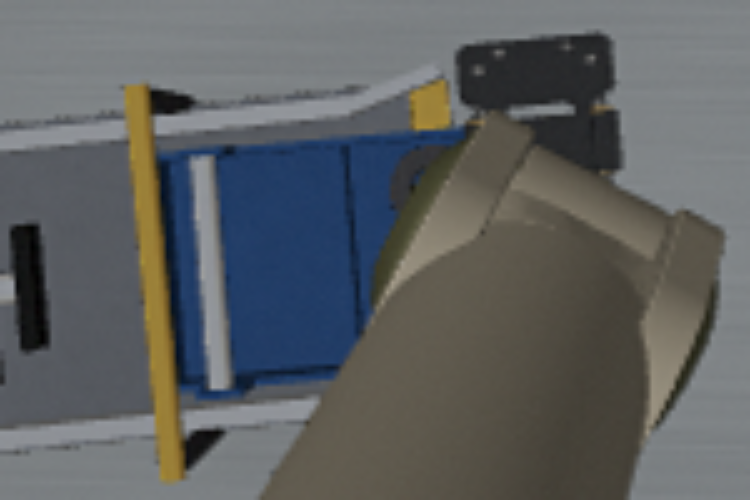

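```bash
python3 - <<'E'
from tiltfit import *
t=[(a,b,c,150+u/5,180+v/5) for a,b,c,u,v in [(.062,-.055,.081,202,155),(.062,.055,.081,220,389),(0,-.06,.04,345,146)]]
s=[(a,b,c,120+u/3.5,130+v/3.1) for a,b,c,u,v in [(.095,.06,.04,168,240),(-.095,.06,.04,357,348),(-.095,.06,0,360,393),(-.095,-.06,0,500,316),(.062,.056,.075,203,208),(.062,-.056,.075,336,158)]]
tfit({'top':t,'side':s},[.54,.0,1.7,0],.018)
E
```

```text
tray [ 0.5379  0.0189  1.6746 -0.0139] resid [ 0.7 -0.2  0.4 -1.2 -0.7 -2.3 -0.7 -0.4 -0.4 -0.7  0.   0.9  1.8  1.
 -2.6  0.9 -0.7 -0.5]
dock tail,nose,handle [[-0.0416  0.0013  0.    ]
 [ 0.1484 -0.0028 -0.0026]
 [ 0.1164 -0.0021  0.0728]] relyaw -0.021401679818748187
```

```bash

python3 -m inch '[[0.005,-0.001,0,-0.4],[0.005,-0.001,0,-0.4],[0.005,0,0,0],[0.005,0,0,0],[0.005,0,0,0],[0.005,0,0,0],[0.005,0,0,0],[0.005,0,0,0]]' 
python3 -c "
from st import *
state()
"
```

```text
t: 22.25
position: [0.5357, 0.0522, 0.0327]
ee_rot: [0.661, 0.75, 0.001, 0.021]
ft_force: [1.0, -5.7, 4.2]
grip_width: 0.06
t 22.25 p [0.5357 0.0522 0.0327] yaz 7.24 F [ 0.9716 -5.6655  4.1889] w 0.06 j [-0.44  0.69  0.33  2.2  -0.62  0.3   0.53] tiltz [ 0.034 -0.027 -0.999]
tcp in dock -0.00829431759519251 -0.0007167409119783275
```

```bash

python3 -m inch '[[0.004,0,0,0],[0.003,0,0,0],[0.003,0,0,0],[0.003,0,0,0],[0.002,0,0,0],[0.001,0,0,0],[0,0,0,0],[0,0,0,0]]' 
python3 -c "
from st import *
state()
for n in ('side','top'):
  im=manip.grab_frame(n);cv2.imwrite('pics/%s12.png'%n,im[:,:,::-1])
im=cv2.imread('pics/side12.png');cv2.imwrite('pics/side12z.png',cv2.resize(im[130:320,120:340],None,fx=3.5,fy=3.1,interpolation=cv2.INTER_CUBIC))
im=cv2.imread('pics/top12.png');cv2.imwrite('pics/top12z.png',cv2.resize(im[180:280,105:255],None,fx=5,fy=5,interpolation=cv2.INTER_CUBIC))
"
```

```text
t: 23.05
position: [0.5327, 0.0693, 0.0328]
ee_rot: [0.66, 0.751, 0.001, 0.022]
ft_force: [1.4, -5.0, 1.2]
grip_width: 0.0599
t 23.05 p [0.5327 0.0693 0.0328] yaz 7.34 F [ 1.35   -4.9678  1.2178] w 0.0599 j [-0.48  0.69  0.33  2.2  -0.63  0.3   0.51] tiltz [ 0.034 -0.028 -0.999]
tcp in dock 0.009069949164141354 0.00019999386583659695
```

View pics/side12z.png

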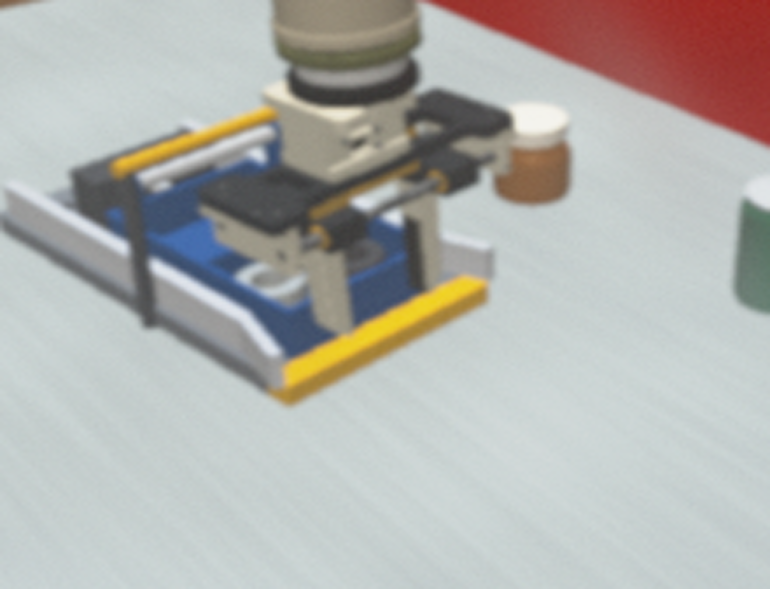

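View pics/top12z.png

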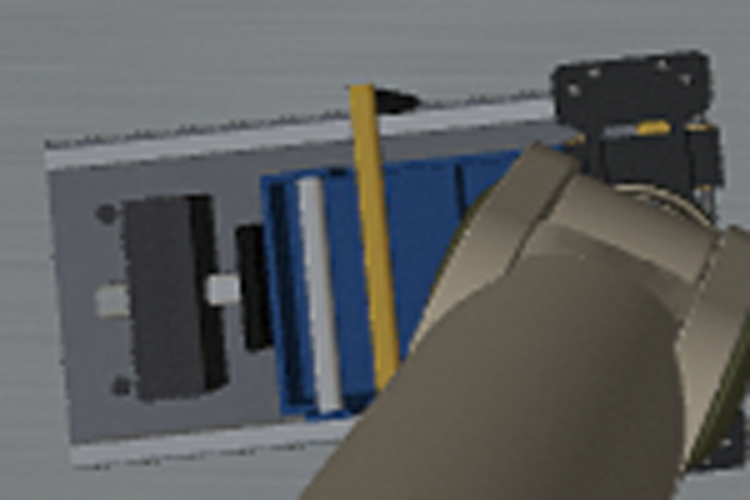

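```bash

python3 -m inch '[[0.002,0,0,0],[0.002,0,0,0],[0.002,0,0,0],[0,0,0,0],[0,0,0,0],[0,0,0,0],[0,0,0,0],[0,0,0,0]]' 
python3 -c "
from st import *
state()"
python3 -m inch '[[0.002,0,0,0],[0.002,0,0,0],[0,0,0,0],[0,0,0,0],[0,0,0,0],[0,0,0,0],[0,0,0,0],[0,0,0,0]]' 
python3 -c "
from st import *
state()
for n in ('top',):
  im=manip.grab_frame(n);cv2.imwrite('pics/%s13.png'%n,im[:,:,::-1])
im=cv2.imread('pics/top13.png');cv2.imwrite('pics/top13z.png',cv2.resize(im[180:280,105:255],None,fx=5,fy=5,interpolation=cv2.INTER_CUBIC))
"
```

```text
t: 23.95
position: [0.5317, 0.0745, 0.0328]
ee_rot: [0.661, 0.75, 0.0, 0.022]
ft_force: [0.9, -3.5, 2.9]
grip_width: 0.0602
t 23.95 p [0.5317 0.0745 0.0328] yaz 7.3 F [ 0.856  -3.494   2.9082] w 0.0602 j [-0.5   0.69  0.34  2.2  -0.63  0.3   0.5 ] tiltz [ 0.034 -0.029 -0.999]
tcp in dock 0.014421273869903902 0.0005409199551349307
t: 24.75
position: [0.5311, 0.0774, 0.0328]
ee_rot: [0.661, 0.75, 0.0, 0.023]
ft_force: [1.1, -4.4, 3.1]
grip_width: 0.0601
t 24.75 p [0.5311 0.0774 0.0328] yaz 7.26 F [ 1.0666 -4.401   3.1142] w 0.0601 j [-0.5   0.69  0.34  2.2  -0.63  0.3   0.49] tiltz [ 0.034 -0.03  -0.999]
tcp in dock 0.01728208336729561 0.0007072774219101939
```

View pics/top13z.png

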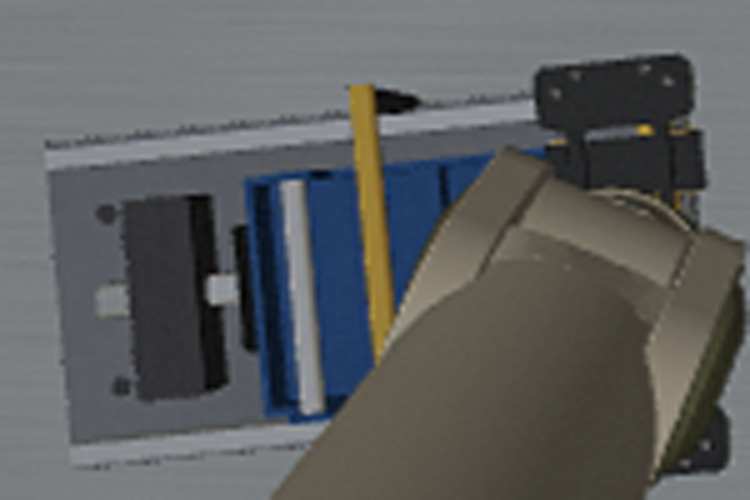

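```bash
cat > pad.py <<'E'
import cv2,numpy as np,sys
def edge(f):
    g=cv2.imread(f).astype(float).mean(2); out=[]
    for r in list(range(228,234))+list(range(241,247)):
        # left edge of pad: deck grey->black crossing
        u0=150 + (r-225)*0.08
        for off in (0,):
            seg=g[r,int(u0)-4:int(u0)+6]
            hi=70; 
            k=None
            lo=seg.min(); hi=np.percentile(seg[:4],60); th=(lo+hi)/2
            for i in range(1,len(seg)):
                if seg[i]<th<=seg[i-1]: k=i-1+(seg[i-1]-th)/(seg[i-1]-seg[i]); break
            if k is not None: out.append(int(u0)-4+k-(r-236)*0.1)
    return np.median(out),np.std(out),len(out)
for f in sys.argv[1:]: print(f,edge(f))
E
python3 pad.py pics/top0.png pics/t1.png pics/top7.png pics/top9.png pics/top12.png pics/top13.png
python3 -c "
from st import *
a=proj('top',T(PD,[(.2,0,.045),(.21,0,.045)]));print(a)"
```

```text
pics/top0.png (np.float64(152.89410331384016), np.float64(0.16493697176945338), 12)
pics/t1.png (np.float64(152.89412280701754), np.float64(0.16439808088433489), 12)
pics/top7.png (np.float64(152.90318416943197), np.float64(0.16740314851708732), 12)
pics/top9.png (np.float64(152.896051977738), np.float64(0.16712117799227982), 12)
pics/top12.png (np.float64(152.89680887083122), np.float64(0.14879452774307955), 12)
pics/top13.png (np.float64(152.33541327059868), np.float64(0.1969456608753389), 12)
[[163.2479 236.6819]
 [159.328  237.0767]]
```

```bash

python3 -m inch '[[0.002,0,0,0],[0.002,0,0,0],[0,0,0,0],[0,0,0,0],[0,0,0,0],[0,0,0,0],[0,0,0,0],[0,0,0,0]]' 
python3 -c "
from st import *
state()
im=manip.grab_frame('top');cv2.imwrite('pics/top14.png',im[:,:,::-1])
"; python3 pad.py pics/top14.png
```

```text
t: 25.6
position: [0.5307, 0.0787, 0.0328]
ee_rot: [0.661, 0.75, -0.001, 0.024]
ft_force: [1.6, -4.3, 3.3]
grip_width: 0.0601
t 25.6 p [0.5307 0.0787 0.0328] yaz 7.18 F [ 1.5958 -4.3276  3.343 ] w 0.0601 j [-0.51  0.69  0.34  2.21 -0.63  0.3   0.49] tiltz [ 0.035 -0.033 -0.999]
tcp in dock 0.018669696057295057 0.0009662544896422748
pics/top14.png (np.float64(151.9017599067599), np.float64(1.3172828664991523), 12)
```

```bash

python3 -m inch '[[0.002,0,0,0],[0.002,0,0,0],[0.002,0,0,0],[0.001,0,0,0],[0.001,0,0,0],[0.001,0,0,0],[0.001,0,0,0],[0.001,0,0,0]]' 
python3 -c "
from st import *
state()
im=manip.grab_frame('top');cv2.imwrite('pics/top15.png',im[:,:,::-1])
im=cv2.imread('pics/top15.png');cv2.imwrite('pics/top15z.png',cv2.resize(im[180:280,105:255],None,fx=5,fy=5,interpolation=cv2.INTER_CUBIC))
"; python3 pad.py pics/top15.png
```

```text
t: 26.45
position: [0.5306, 0.079, 0.033]
ee_rot: [0.663, 0.748, -0.004, 0.03]
ft_force: [2.0, -8.1, 2.6]
grip_width: 0.0601
t 26.45 p [0.5306 0.079  0.033 ] yaz 6.87 F [ 2.0453 -8.1402  2.5859] w 0.0601 j [-0.53  0.69  0.36  2.21 -0.63  0.3   0.47] tiltz [ 0.039 -0.045 -0.998]
tcp in dock 0.018973096494165686 0.001040869097655142
pics/top15.png (np.float64(151.6853724053724), np.float64(1.3135948218042854), 12)
```

View pics/top15z.png

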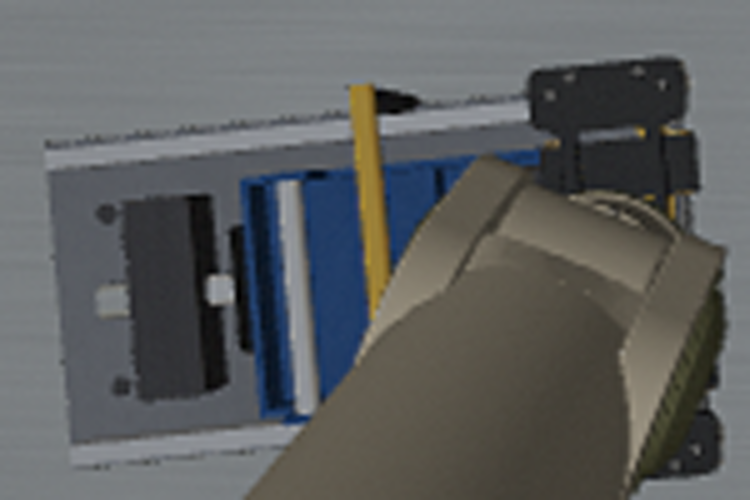

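```bash

python3 -m inch '[[0.003,0,0,0],[0.003,0,0,0],[0.003,0,0,0],[0.002,0,0,0],[0.002,0,0,0],[0.002,0,0,0],[0.002,0,0,0],[0.002,0,0,0]]' 
python3 -c "
from st import *
state()
im=manip.grab_frame('top');cv2.imwrite('pics/top16.png',im[:,:,::-1])
"; python3 pad.py pics/top16.png
```

```text
t: 27.3
position: [0.5299, 0.0794, 0.0334]
ee_rot: [0.667, 0.744, -0.009, 0.039]
ft_force: [2.2, -10.2, 2.8]
grip_width: 0.0602
t 27.3 p [0.5299 0.0794 0.0334] yaz 6.35 F [  2.2302 -10.1612   2.8495] w 0.0602 j [-0.56  0.7   0.39  2.21 -0.63  0.29  0.45] tiltz [ 0.046 -0.066 -0.997]
tcp in dock 0.01950656363119533 0.0016704473420766372
pics/top16.png (np.float64(151.06463612150878), np.float64(0.12819831002438878), 12)
```

```bash

python3 -m inch '[[-0.001,0,0,0],[-0.001,0,0,0],[-0.002,0,0,0],[-0.003,0,0,0],[-0.006,0,0,0],[-0.01,0,0,0],[-0.015,0,0,0],[-0.01,0,0,0]]' 
python3 -m inch '[[-0.01,0,0,0],[-0.01,0,-0.01,0],[0,0,-0.03,0],[-0.01,0,-0.03,0],[-0.02,0,-0.03,0],[-0.03,0,-0.02,0],[-0.03,0,0,0],[0,0,0,0]]' 
python3 -c "
from st import *
state()
for n in ('top','side','wrist'):
  im=manip.grab_frame(n);cv2.imwrite('pics/%s17.png'%n,im[:,:,::-1])
im=cv2.imread('pics/top17.png');cv2.imwrite('pics/top17z.png',cv2.resize(im[180:280,105:255],None,fx=5,fy=5,interpolation=cv2.INTER_CUBIC))
im=cv2.imread('pics/side17.png');cv2.imwrite('pics/side17z.png',cv2.resize(im[130:320,100:320],None,fx=3.5,fy=3.1,interpolation=cv2.INTER_CUBIC))
"; python3 pad.py pics/top17.png
```

```text
t: 28.15
position: [0.5331, 0.0334, 0.0357]
ee_rot: [0.665, 0.746, -0.01, 0.036]
ft_force: [0.2, 0.4, -0.1]
grip_width: 0.0602
t: 28.95
position: [0.5397, -0.0779, 0.172]
ee_rot: [0.666, 0.745, -0.01, 0.036]
ft_force: [0.6, 0.1, 0.9]
grip_width: 0.0602
t 28.95 p [ 0.5397 -0.0779  0.172 ] yaz 6.44 F [0.5821 0.1263 0.8865] w 0.0602 j [-0.43  0.5   0.61  2.12 -0.4   0.59  0.56] tiltz [ 0.04  -0.063 -0.997]
tcp in dock -0.13784057383128365 0.011568942708308681
pics/top17.png (np.float64(152.0589262820513), np.float64(0.1269060220987172), 12)
```

View pics/side17z.png

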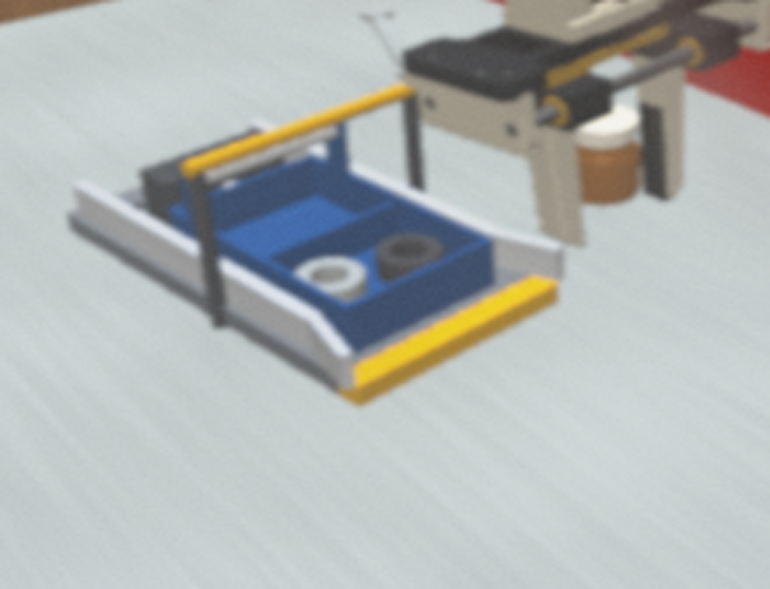

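View pics/top17z.png

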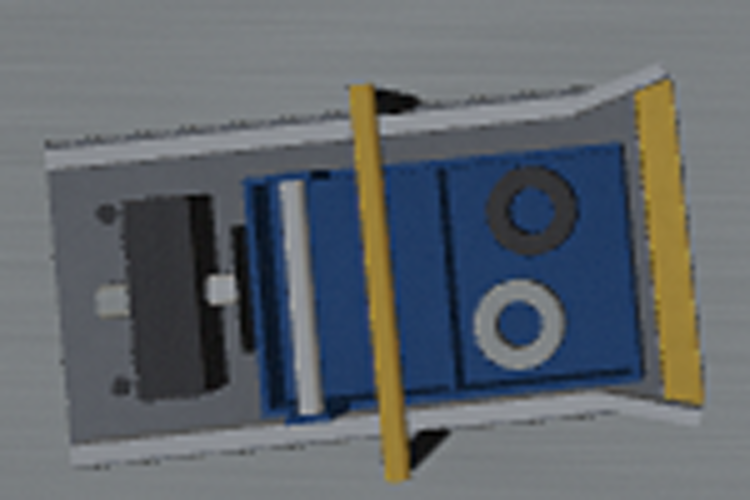

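```bash
python3 - <<'E'
from h import *
for q in("can","cone","jar"): print(q,[(round(float(d['conf']),2),np.round(d['box'],1).tolist()) for d in manip.search_frame('top',q)[:2]])
im=manip.grab_frame('top');cv2.imwrite('pics/top18.png',im[:,:,::-1])
manip.finish_job()
E
python3 pad.py pics/top18.png
```

```text
can [(0.95, [269.6, 124.1, 299.0, 151.1])]
cone [(0.89, [316.9, 138.8, 339.3, 161.2])]
jar [(0.63, [182.7, 132.9, 208.4, 157.1]), (0.2, [154.3, 207.6, 235.4, 262.8])]
the job is handed in; nothing more can be done
pics/top18.png (np.float64(152.03393966799894), np.float64(1.4845605897915968), 12)
```

The blue tray is in its dock and I handed the job in at about 29 s of the 72 s allowed. I lifted only the leading edge by the bar handle and rested it on the sill, with a fitted nose height of 18 mm and the tail on the bench. Then I let go and pushed the tray in from behind with two spread fingers.

**During the push:** the fingers briefly pinned the tail down as the tray was tipping over the sill. The force was about 12 N sideways and 7 N upward. I backed off about 5 mm, the tray dropped flat onto the deck, and I finished the push.

**Last checks:**
- **Buffer:** the top picture showed it compressed about 4.7 mm at the peak, short of the 10 mm limit. It sprang back to about 2 mm with the tray still against it. The task text expected 1 to 2 mm.
- **Tray:** in the last pictures it lies flat, wholly past the sill, with both collars inside.
- **Other things:** the detector boxes for the can, cone and jar are within a few pixels of where they started.
- **Forces:** the highest force I read was about 12 N. I only saw readings at the end of each move, so a brief higher peak would not show.

**Disagreements:**
- The buffer's free face measured 212 to 213 mm in the camera, slightly under the stated 215 mm. That is within about 3 mm, close to the 2 mm calibration error.
- The last pad reading had two scattered rows, but its median agreed with the one before.

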